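# Load the pipe-coupling wash carrier

### The job

Load the wash carrier: fold its half-open cover right back, then lay every loose steel coupling on the V-rest between the two cheek plates with their bores in line with the plates' bores, and then slide the spindle through the near cheek, through all the couplings and out of the far cheek until its square handle is up against the near cheek. Finally fold the cover down fully shut, and leave the oil bottle, wrench and pipe offcut alone.

Things in the scene. Friction and masses are not known exactly. Their poses are not given: they have to be found in the camera images.
- carrier: The grey wash carrier, bolted to the bench, place and yaw varying. Origin on the bench under rest_mid; y = along the bore axis, far cheek to near cheek (the spindle enters at the near one, roughly world +y), x across, z up. Two upright cheek plates, 60 mm wide (x), 10 mm thick (y), 102 mm high, inner faces 156 mm apart; base plate 90 mm wide, 6 mm thick.
- rest_mid (a point): On the bore axis half-way between the cheeks, 80 mm above the bench, axes as carrier. Below it runs the V-rest along y: two 45-degree steel strips, 36 mm wide overall, on a 20 mm web. A coupling set on the V centres itself, its axis on the bore axis; fingers may pass down either side of the V. Four fit in a row, e.g. centred at y = -57, -19, 19 and 57 mm.
- bore_near (a point): Centre of the mouth of the near cheek's bore, on its outer face (88 mm from rest_mid along +y). Bore 15 mm, through the 10 mm plate, mouth slightly chamfered. Axes as carrier.
- bore_far (a point): Centre of the far cheek's bore on its outer face (88 mm from rest_mid along -y). Bore 15 mm through the 10 mm plate, coaxial with the near one, chamfered on the inner side. Axes as carrier.
- cover (a joint): Angle of the carrier's cover, rad: 0 = shut (level, just above cheeks and couplings), 1.95 = folded right back to its stop, leaning outward beyond the far cheek. Starts at 0.45 to 0.95. An aluminium sheet 70 mm wide (x), 4 mm thick, on a stiff hinge: it stays where left and takes 3 to 5 N at its free edge to move; closed fingers can push it.
- cover_hinge (a point): Middle of the cover's hinge line, 28 mm above the bore axis and 112 mm from rest_mid along -y; the line runs along the carrier's x.
- cover_edge (a point): Middle of the cover's free edge, a dark round bar 10 mm thick and 70 mm long parallel to the hinge, 198 mm from the hinge line. It moves with the cover.
- spindle_handle (a point): Centre of the spindle's square handle (26 x 26 mm, 60 mm long, dark steel with grip bands). x axis = along the spindle towards its tip. Starts lying on the bench with its shaft level, its centre 13 mm up. The spindle weighs about 0.26 kg and balances within the handle, ahead of its centre.
- spindle_tip (a point): Tip of the spindle's shaft, 222 mm from the handle's centre along +x. The shaft is 12 mm thick and 192 mm long from the handle's front face, its last 10 mm tapering to 6 mm. Fully home, the handle's front face touches the near cheek's outer face and the tip stands 16 mm out of the far cheek.
- spindle: The spindle as a whole; origin at its handle's centre, axes as spindle_handle.
- coupling1_c (a point): Centre of an eight-sided steel pipe coupling: 36 mm across flats, 32 mm long, 22 mm bore right through, about 0.16 kg. x axis = its bore axis. Starts lying on a flat on the bench, its centre 18 mm up. Three or four are present; all alike.
- coupling2_c (a point): Centre of an eight-sided steel pipe coupling: 36 mm across flats, 32 mm long, 22 mm bore right through, about 0.16 kg. x axis = its bore axis. Starts lying on a flat on the bench, its centre 18 mm up. Three or four are present; all alike.
- coupling3_c (a point): Centre of an eight-sided steel pipe coupling: 36 mm across flats, 32 mm long, 22 mm bore right through, about 0.16 kg. x axis = its bore axis. Starts lying on a flat on the bench, its centre 18 mm up. Three or four are present; all alike.
- oil_bottle: White plastic oil bottle, 56 mm wide, 130 mm high, a bystander. Origin at the centre of its underside.
- wrench: Open-ended steel wrench lying on the bench, a bystander. Origin under its middle.
- pipe_stub: Short dark pipe offcut standing upright, 48 mm wide, 50 mm high, a bystander. Origin at the centre of its underside.
- coupling4_c (a point): Centre of an eight-sided steel pipe coupling: 36 mm across flats, 32 mm long, 22 mm bore right through, about 0.16 kg. x axis = its bore axis. Starts lying on a flat on the bench, its centre 18 mm up. Three or four are present; all alike.
There are look-alikes about, which are no part of the job. What is shaped like the part that bears coupling1_c but orange or pink is not meant.

How it is judged (in metres and radians):
On the way, in this order (a step that is already met when the one before it is completed fails the run):
1. the cover is folded right back (value of joint cover above 1.65 rad), for 0.2 s.
2. every coupling lies on the V-rest, in line with the bores (x of coupling1_c in the frame of rest_mid between -0.006 and 0.006 m and y of coupling1_c in the frame of rest_mid between -0.066 and 0.066 m and z of coupling1_c in the frame of rest_mid between -0.006 and 0.006 m and angle between the x axis of each of coupling1_c, coupling2_c, coupling3_c, coupling4_c and the y axis of rest_mid, either way round below 0.15 rad and x of coupling2_c in the frame of rest_mid between -0.006 and 0.006 m and y of coupling2_c in the frame of rest_mid between -0.066 and 0.066 m and z of coupling2_c in the frame of rest_mid between -0.006 and 0.006 m and x of coupling3_c in the frame of rest_mid between -0.006 and 0.006 m and y of coupling3_c in the frame of rest_mid between -0.066 and 0.066 m and z of coupling3_c in the frame of rest_mid between -0.006 and 0.006 m and x of coupling4_c in the frame of rest_mid between -0.006 and 0.006 m and y of coupling4_c in the frame of rest_mid between -0.066 and 0.066 m and z of coupling4_c in the frame of rest_mid between -0.006 and 0.006 m), for 0.2 s.
3. the spindle is through both cheeks and all the couplings, its handle against the near cheek (all of step 2 and y of spindle_tip in the frame of bore_far between -0.025 and -0.011 m and x of spindle_tip in the frame of bore_far between -0.004 and 0.004 m and z of spindle_tip in the frame of bore_far between -0.004 and 0.004 m and angle between the x axis of spindle_tip and the y axis of rest_mid, either way round below 0.05 rad), for 0.2 s.
At the end, for the whole second after the job is handed in: Every coupling present lies on the V-rest on the bore axis (within 6 mm across, 66 mm of the middle along it, 0.15 rad), the spindle is through both bores with its handle within 5 mm of the near cheek, and the cover is shut to within 0.06 rad; the spindle is at rest (all of step 3 and value of joint cover below 0.06 rad and linear speed of spindle below 0.02 m/s); the robot touches nothing.
It fails at once if the oil bottle is shifted by more than 40 mm (distance of oil_bottle from where it was at the start of the episode above 0.04 m).
It fails at once if the wrench is shifted by more than 40 mm (distance of wrench from where it was at the start of the episode above 0.04 m).
It fails at once if the pipe offcut is shifted by more than 40 mm (distance of pipe_stub from where it was at the start of the episode above 0.04 m).
It fails at once if the oil bottle is tipped over (angle between oil_bottle's own z axis and vertical above 0.7 rad).
Of coupling1, coupling2, coupling3, coupling4 only 3 to 4 are there at a start; the rules pass over those that are not, and their reading is None.
At some moment in a run one of coupling1, coupling2, coupling3, coupling4, spindle may be knocked a few centimetres aside while the robot is not near it.
Once in a run the grip may slacken for a moment while it holds something.
It also fails if it takes over 210 s, if anything falls off the work surface, if the arm or the gripper's body presses on something with over 40 N, if the wrist force passes 120 N, or if a joint passes its speed limit or range.

### The arm

A 7-joint arm with a two-finger parallel gripper is mounted at the origin on the work surface. World frame = base frame: x ahead of the robot, y to its left, z up, the work surface at z = 0. Lengths are in mm, angles in rad, forces in N, time in s.
With the tool pointing down it reaches from about 425 to 800 mm from the base axis. Payload 8.3 kg.
Tool frame: the origin (TCP) lies at the very end of the fingers, on their centre line; the grasp point (between the pads) lies 19 mm behind it; z points along the fingers, x is the direction in which the jaws open and shut, and the axes are right-handed (so a half turn about z gives the same grasp; the last joint's range is limited). The gripper opens to 85 mm and grips with 20 to 120 N. Pads are 22 mm wide; open, the fingers measure 114 mm over their backs; the gripper's body (76 mm by 85 mm) begins 54 mm behind the grasp point. The pads swing forward as they close: fully open they stand 13 mm farther back than shut.
Start: joints at [1.074, 0.383, 0.016, 1.37, -0.006, 1.388, -0.046], TCP at [262.734, -567.075, 231.279] pointing down, gripper open.
Joint ranges: [-2.95, 2.95], [-0.25, 2.06], [-1.52, 1.56], [0.18, 2.33], [-1.44, 4.58], [0.02, 2.06], [-3.01, 3.01]. Speed limits (rad/s): [2.39, 2.39, 3.01, 3.01, 3.14, 3.14, 3.14].

### API

Orientations are given as a unit quaternion [x, y, z, w].
In Python, from cell import status, cams, arm gives the robot as it stands. The module is installed in compiled form; this text tells all that it offers.
- The arm moves only by the shell command python3 -m handwheel 'ROWS'. ROWS is JSON, a list of rows, each a list of 5 numbers: the opening, from 0 (shut) to 1 (fully open), then the shift along the tool's x, y, z in m, then the turn about the tool's z in degrees. A call has 1 to 10 rows; each row shifts and turns the pose as measured when the row begins, along the tool's axes as they then stand; what a row does not reach is not made up. A row lasts 1/8 s, in which the tool goes at most 62.5 mm and 10.7 degrees, less where a joint would pass 70% of its speed; a pose out of reach is approached as far as the arm can. A call with a gripper value outside its range is refused whole. The fingers move at their own pace and stop on an object; the grip force is fixed at half the most. Time passes only in rows, so rows that do not move let the fingers close. It gives the time, the measured TCP pose, the force and the opening at its end, in the units of the state.
- status.get_state(): the state, without advancing time (a new reading comes with each control period).
- cams.snapshot(name): name is "scene" or "side" or "wrist"; returns a dict with "pixels" (480x640x3 uint8, blue, green, red), "range_z" (480x640 float32, mm along the optical axis (not along the pixel's ray), 0 where there is no reading), "fx", "fy", "cx", "cy" (pixels), "view" (4x4, takes a point from world to camera coordinates); the wrist camera has in their place "T_tool_cam" (4x4, takes a point from camera to tool coordinates, whose origin is the TCP and whose axes are the tool frame's). Camera axes: x right, y up, looking along -z (the intrinsics and any distortion apply to the point x, -y, -z); pixel columns grow to the right and rows downward; lengths in mm; the calibration is good to about 2 mm. A picture is of the moment at which its call begins: read the wrist's pose just before it.
- arm.sign_off(): hands the job in, once; it reports no verdict.
The state is a dict: "clock": time; "qpos": joint angles; "dq": joint speeds; "joint_efforts": joint torques, N m; "ee_pos": TCP position; "eef_rot": TCP orientation; "ft_force": force on the tool from outside, world axes, zero at the start; "moment": the same for the moment, N m; "width": finger opening in mm.
Only numpy, scipy, OpenCV 4.12 (cv2) and the standard library are available. Lean on these libraries where they do the work, as an engineer would, in place of code of your own. Each camera call takes 0.05 s, during which the arm holds its last target.

## Working session

There is one attempt and no reset: what is moved stays moved. The work goes in short steps, Python scripts to look and compute and a shell command to move; the robot and the scene stay as the last step left them, time stands still between calls to the robot, and variables do not carry over. Pictures are saved under pics/ and viewed, and the job is handed in when it is done.

```bash
mkdir -p pics; ls; cat > h.py <<'E'
import numpy as np, cv2, json
from cell import status, cams, arm
from scipy.spatial.transform import Rotation as R
def snap(name,fn=None):
    s=status.get_state(); d=cams.snapshot(name)
    if fn: cv2.imwrite('pics/'+fn,d['pixels'])
    if name=='wrist':
        T=np.eye(4);T[:3,:3]=R.from_quat(s['eef_rot']).as_matrix();T[:3,3]=s['ee_pos']
        d['c2w']=T@np.array(d['T_tool_cam'])
    else: d['c2w']=np.linalg.inv(np.array(d['view']))
    return d
def cloud(d):
    z=d['range_z'].astype(float); v,u=np.mgrid[0:480,0:640]
    P=np.stack([(u-d['cx'])/d['fx']*z,-(v-d['cy'])/d['fy']*z,-z,np.ones_like(z)],-1)
    W=(P@d['c2w'].T)[...,:3]; W[z<=0]=np.nan
    return W
def proj(d,p):
    q=np.linalg.inv(d['c2w'])@np.append(p,1); return d['cx']+d['fx']*q[0]/-q[2], d['cy']-d['fy']*q[1]/-q[2]
E
python3 - <<'E'
from h import *
s=status.get_state(); print(s)
for n in ['scene','side','wrist']:
    d=snap(n,n+'0.png'); print(n,{k:(v if np.size(v)<17 else np.shape(v)) for k,v in d.items() if k not in('pixels','range_z')}); np.save(n+'0.npy',cloud(d))
E
```

```text
pics
{'clock': 0.0, 'qpos': array([ 1.07410149,  0.38428917,  0.01636518,  1.3711645 , -0.00629177,
        1.38821141, -0.046491  ]), 'dq': array([-5.12887546e-04, -2.95697482e-05,  5.25135326e-04,  7.37859320e-04,
       -1.20332948e-03,  9.57271947e-04, -6.45385554e-05]), 'joint_efforts': array([-6.74237208e-05, -6.27593994e+01,  8.44275299e-01, -3.71819293e+01,
        1.64919638e-02,  1.41654260e-02, -5.29400643e-05]), 'ee_pos': array([ 262.51689049, -566.63007526,  230.24233556]), 'eef_rot': array([ 8.42730804e-01, -5.38334253e-01, -8.64122368e-04, -5.25740436e-04]), 'ft_force': array([ 0.56634639, -0.01590914, -0.59039604]), 'moment': array([-0.01630333,  0.03212585, -0.00955522]), 'width': 85.34326666995761}
scene {'fx': 461.8248423297677, 'fy': 461.8248423297677, 'cx': 309.6228687307222, 'cy': 234.82971655052125, 'view': array([[-4.34846039e-01,  9.00498988e-01,  3.23957632e-03,
         2.25013926e+02],
       [-6.30626750e-01, -3.07090335e-01,  7.12744996e-01,
         2.96297492e+02],
       [ 6.42820990e-01,  3.07891374e-01,  7.01415766e-01,
        -1.45574554e+03],
   
[... 1352 characters left out ...]
ool_cam': array([[ 9.99999723e-01,  6.80979469e-04,  2.98910126e-04,
         1.24770219e+00],
       [ 7.39225677e-04, -9.54161946e-01, -2.99289884e-01,
        -7.63171335e+01],
       [ 8.13984019e-05,  2.99290022e-01, -9.54162185e-01,
        -1.42929838e+02],
       [ 0.00000000e+00,  0.00000000e+00,  0.00000000e+00,
         1.00000000e+00]]), 'c2w': array([[ 4.19700676e-01,  8.65821329e-01,  2.72405523e-01,
         3.32411955e+02],
       [-9.07660863e-01,  4.00934819e-01,  1.24108938e-01,
        -5.35986014e+02],
       [-1.76069290e-03, -2.99340437e-01,  9.54144749e-01,
         3.73321610e+02],
       [ 0.00000000e+00,  0.00000000e+00,  0.00000000e+00,
         1.00000000e+00]])}
```

View pics/scene0.png

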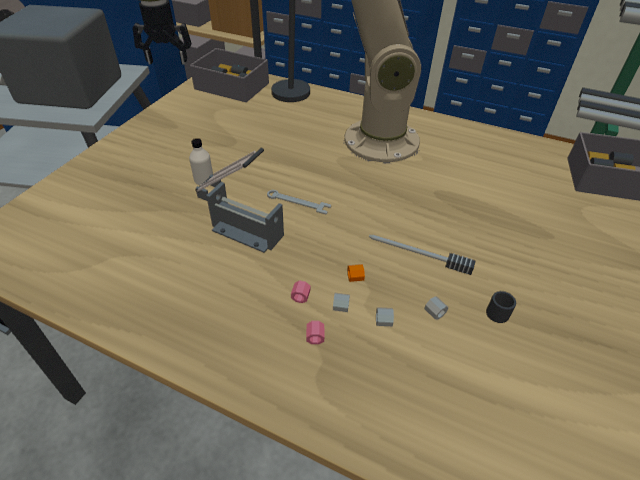

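View pics/side0.png

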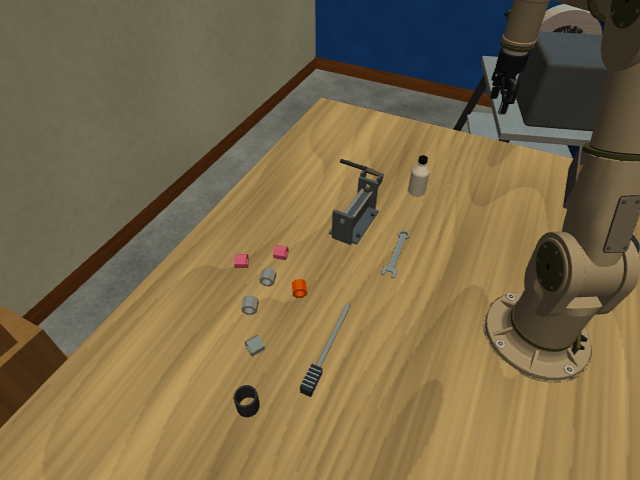

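The scene image shows three grey couplings at about (342,302), (385,316) and (437,308). The look-alikes are pink at (301,292) and (316,332), and orange at (356,272). The spindle handle is at (461,263) with its tip at (372,237). The carrier is at about (245,220), the bottle at (200,160), the wrench at (300,200) and the pipe stub at (501,306). Next I'll enlarge the crop and measure.

```bash
python3 - <<'E'
from h import *
im=cv2.imread('pics/scene0.png')
cv2.imwrite('pics/crop0.png',cv2.resize(im[220:350,270:530],None,fx=3,fy=3,interpolation=cv2.INTER_CUBIC))
im=cv2.imread('pics/scene0.png')
cv2.imwrite('pics/crop1.png',cv2.resize(im[130:260,180:340],None,fx=4,fy=4,interpolation=cv2.INTER_CUBIC))
for n in ['scene','side']:
    W=np.load(n+'0.npy'); 
    print(n,'table z',np.nanmedian(W[300:330,330:360,2]) )
    m=(W[...,2]>6)&(W[...,0]>250)&(W[...,0]<1000)&(abs(W[...,1])<620)&(W[...,2]<300)
    k,l,st,c=cv2.connectedComponentsWithStats(m.astype(np.uint8),connectivity=8)
    for i in range(1,k):
        if st[i,4]<25: continue
        P=W[l==i]; print(i,st[i,4],c[i].round(),'c',P.mean(0).round(1),'min',P.min(0).round(),'max',P.max(0).round(), im[int(c[i][1]),int(c[i][0])] if n=='scene' else '')
E
```

```text
scene table z 2.9853807225759397
1 140 [147.  53.] c [ 287.5 -607.2  276. ] min [ 269. -620.  248.] max [ 299. -598.  300.] [78 82 83]
2 54 [180.  53.] c [ 253.2 -518.9  279.2] min [ 250. -529.  251.] max [ 259. -507.  299.] [89 94 97]
15 4393 [234. 202.] c [ 524.5 -205.8   72.3] min [ 279. -481.    6.] max [584. -74. 245.] [125 132 126]
220 369 [300. 201.] c [383.1 -94.4   9.7] min [ 356. -191.    6.] max [401. -12.  15.] [139 134 123]
495 804 [434. 255.] c [431.5 280.   21.1] min [388. 120.   6.] max [443. 371.  32.] [143 141 131]
701 269 [356. 272.] c [568.6 138.   29.9] min [542. 113.   7.] max [585. 158.  42.] [  0  87 177]
782 342 [300. 291.] c [667.9  50.2  28.1] min [644.  19.   6.] max [684.  68.  41.] [127 106 178]
840 693 [501. 306.] c [526.4 443.6  34.7] min [497. 420.   6.] max [548. 468.  56.] [52 51 48]
850 276 [341. 302.] c [659.4 140.7  31.7] min [630. 122.  11.] max [673. 158.  41.] [136 140 129]
866 347 [436. 307.] c [584.  323.1  29. ] min [550. 301.   6.] max [601. 346.  43.] [125 131 132]
908 321 [384. 316.] c [653.7 234.6  31. ] min [628. 211.   7.] max [670. 2
[... 487 characters left out ...]
   6.] max [401. -11.  13.] 
49 189 [280. 252.] c [658.9  54.8  27.9] min [643.  27.   6.] max [679.  71.  40.] 
51 194 [241. 260.] c [737.7 127.2  28.6] min [719.  97.   7.] max [759. 144.  40.] 
58 233 [268. 276.] c [647.4 142.1  26.9] min [629. 117.   6.] max [674. 159.  40.] 
65 233 [299. 288.] c [558.3 139.7  27.3] min [538. 112.   6.] max [584. 159.  41.] 
73 265 [250. 304.] c [642.5 236.6  27.5] min [622. 212.   6.] max [665. 255.  42.] 
76 773 [321. 359.] c [424.8 287.8  21.9] min [411. 118.   6.] max [439. 372.  33.] 
82 276 [255. 345.] c [572.5 327.8  29.8] min [553. 304.   7.] max [599. 346.  40.] 
105 550 [246. 400.] c [519.  446.2  34.9] min [496. 420.   6.] max [564. 469.  55.]
```

View pics/crop0.png

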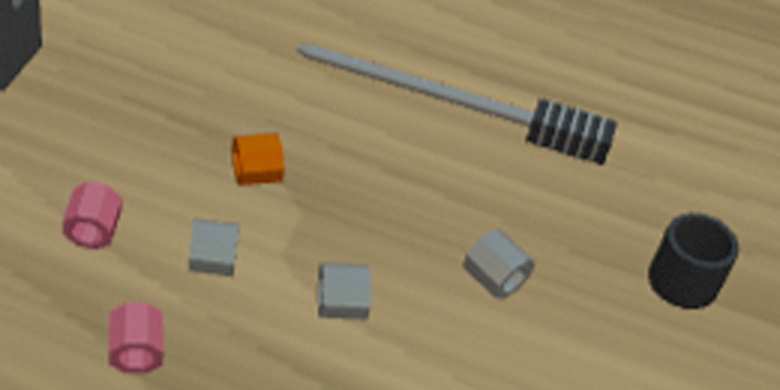

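View pics/crop1.png

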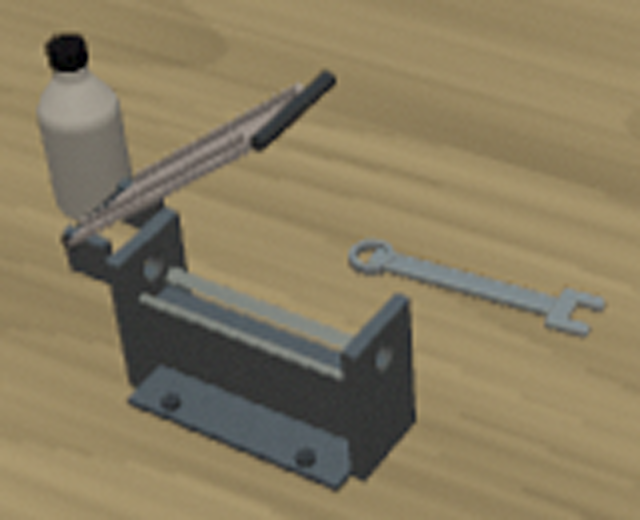

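```bash
python3 - <<'E'
from h import *
for n in ['scene','side']:
    W=np.load(n+'0.npy')
    tb=(abs(W[...,2])<12)&(W[...,0]>450)&(W[...,0]<800)&(abs(W[...,1])<400)
    print(n,'table',np.percentile(W[tb][:,2],[10,50,90]))
    P=W.reshape(-1,3); P=P[(P[:,0]>470)&(P[:,0]<600)&(P[:,1]>-330)&(P[:,1]<-60)]
    top=P[(P[:,2]>96)&(P[:,2]<108)&(P[:,1]>-120)]
    print('near cheek top',len(top),top.mean(0),top.min(0),top.max(0))
    r=cv2.minAreaRect(top[:,:2].astype(np.float32)); print(r)
    # near face: z 20-90, y>-100
    q=P[(P[:,2]>30)&(P[:,2]<95)&(P[:,1]>-105)]; 
    print('near face', len(q), cv2.minAreaRect(q[:,:2].astype(np.float32)))
    b=P[(P[:,2]>3.5)&(P[:,2]<100)]; print('footprint',cv2.minAreaRect(b[:,:2].astype(np.float32)))
    bar=P[(P[:,2]>205)]; print('bar',len(bar),bar.mean(0),bar.min(0),bar.max(0))
    s=P[(P[:,2]>112)]; 
    for z in range(110,250,10):
        t=s[(s[:,2]>z)&(s[:,2]<z+10)]
        if len(t): print(z,len(t),t.min(0).round(),t.max(0).round())
    # spindle
    P=W.reshape(-1,3);h=P[(P[:,0]>380)&(P[:,0]<460)&(P[:,1]>100)&(P[:,1]<390)&(P[:,2]>6)]
    t=h[h[:,2]>22]; print('handle top',t.mean(0),cv2.minAreaRect(t[:,:2].astype(np.float32)))
    sh=h[h[:,1]<300]; print('shaft',np.polyfit(sh[:,1],sh[:,0],1),sh[:,1].min(),sh[:,2].max())
E
```

```text
scene table [0.65212274 2.55269523 4.59382039]
near cheek top 129 [541.63340605 -80.96575987 102.83727483] [508.41421861 -89.23344145  96.03703089] [570.16154358 -74.94140186 107.97241846]
((539.3215942382812, -81.78959655761719), (11.86391830444336, 61.82126235961914), 86.78219604492188)
near face 370 ((539.6395263671875, -89.75485229492188), (28.59455108642578, 63.63805389404297), 86.05065155029297)
footprint ((536.3400268554688, -195.28280639648438), (128.25396728515625, 270.32244873046875), 0.6182566285133362)
bar 262 [ 542.77033867 -138.34283734  230.19630127] [ 502.83236776 -173.39035501  205.07260955] [ 574.05701979 -118.67234935  245.22343367]
110 66 [ 496. -285.  112.] [ 566. -253.  119.]
120 24 [ 505. -270.  122.] [ 566. -259.  130.]
130 32 [ 506. -265.  131.] [ 567. -243.  140.]
140 38 [ 503. -251.  140.] [ 567. -231.  150.]
150 31 [ 505. -241.  151.] [ 568. -221.  160.]
160 40 [ 504. -227.  160.] [ 571. -207.  170.]
170 35 [ 506. -215.  170.] [ 569. -196.  180.]
180 36 [ 505. -205.  180.] [ 569. -184.  190.]
190 43 [ 507. -194.  190.] [ 571. -170.  200.]
200 39 [ 510. -17
[... 1284 characters left out ...]
 149.]
150 8 [ 496. -234.  151.] [ 514. -213.  160.]
160 5 [ 496. -218.  161.] [ 522. -206.  170.]
170 6 [ 497. -209.  170.] [ 506. -195.  178.]
180 8 [ 498. -196.  180.] [ 519. -181.  189.]
190 5 [ 499. -187.  190.] [ 507. -174.  199.]
200 5 [ 499. -171.  200.] [ 507. -157.  209.]
210 9 [ 499. -160.  212.] [ 558. -145.  220.]
220 4 [ 500. -148.  222.] [ 559. -134.  228.]
230 87 [ 500. -140.  231.] [ 572. -117.  240.]
240 27 [ 503. -129.  240.] [ 568. -118.  243.]
handle top [424.28675702 338.79746023  26.78738281] ((426.18377685546875, 267.5026550292969), (26.84499740600586, 208.95559692382812), 1.252083659172058)
shaft [-2.37910914e-02  4.32126678e+02] 103.59483609861047 23.855159479083454
```

The cover is at about 0.71 rad: its bar is at (538,-123,237) with the hinge at z = 108. The carrier yaw is about -3° and rest_mid is near (535,-165). The bar-to-hinge distance and the cheek sizes agree with the given dimensions. I'll raise the arm, turn it and shut the fingers.

```bash
cat >> h.py <<'E'
def go(target,yaw=None):
    s=status.get_state(); M=R.from_quat(s['eef_rot']).as_matrix(); p=np.array(s['ee_pos'])
    d=M.T@(np.array(target)-p); a=np.degrees(np.arctan2(M[1,0],M[0,0]))
    print('t',round(s['clock'],2),'at',p.round(1),'yaw',a.round(2),'q7',s['qpos'][6].round(2),'w',round(s['width'],1),'F',s['ft_force'].round(1),'shift_tool_mm',d.round(1),'turn', None if yaw is None else (-(yaw-a)).round(2))
E
python3 -m handwheel '[[0,0,0,-0.015,-10.4],[0,0,0,-0.015,-10.4],[0,0,0,-0.015,-10.4],[0,0,0,-0.015,-10.4],[0,0,0,-0.015,-10.4],[0,0,0,-0.015,-10.0]]'
python3 -c "
from h import *
go([538,-80,300],-3)"
```

```text
clock: 0.9
ee_pos: [262.0, -565.4, 318.7]
eef_rot: [1.0, -0.011, -0.002, -0.004]
ft_force: [-0.8, -0.4, 0.3]
width: 0.3
t 0.9 at [ 262.  -565.4  318.7] yaw -1.22 q7 1.03 w 0.3 F [-0.8 -0.4  0.3] shift_tool_mm [ 265.7 -491.    21.7] turn 1.78
```

```bash

python3 -m handwheel '[[0,0.027,-0.049,0,0.2],[0,0.027,-0.049,0,0.2],[0,0.027,-0.049,0,0.2],[0,0.027,-0.049,0,0.2],[0,0.027,-0.049,0,0.2],[0,0.027,-0.049,0,0.2],[0,0.027,-0.049,0,0.2],[0,0.027,-0.049,0,0.2],[0,0.027,-0.049,0,0.2],[0,0.020,-0.049,0.02,0]]'
python3 -c "
from h import *
go([538,-80,213],-3)"
```

```text
clock: 2.15
ee_pos: [548.0, -75.7, 299.9]
eef_rot: [1.0, -0.031, -0.003, -0.004]
ft_force: [0.2, 0.0, -0.8]
width: -0.2
t 2.15 at [548.  -75.7 299.9] yaw -3.55 q7 -0.07 w -0.2 F [ 0.2  0.  -0.8] shift_tool_mm [-9.2  5.5 86.9] turn -0.55
```

```bash

python3 -m handwheel '[[0,-0.009,0.004,0.044,-0.5],[0,0,0.002,0.043,0],[0,0,0.025,0,0],[0,0,0.013,-0.012,0],[0,0,0.014,-0.012,0],[0,0.001,0.016,-0.011,0],[0,0.001,0.017,-0.010,0],[0,0.001,0.018,-0.006,0]]'
python3 -c "
from h import *
d=snap('scene','s1.png')
go([532,-208,270],-3)"
```

```text
clock: 3.15
ee_pos: [538.2, -168.3, 265.4]
eef_rot: [1.0, -0.014, -0.004, -0.01]
ft_force: [-2.0, 5.1, 5.3]
width: 0.2
t 3.2 at [ 538.4 -171.6  266.3] yaw -1.8 q7 0.13 w -0.0 F [-1.5  2.5  4.1] shift_tool_mm [-5.3 36.5 -4.4] turn 1.2
```

View pics/s1.png

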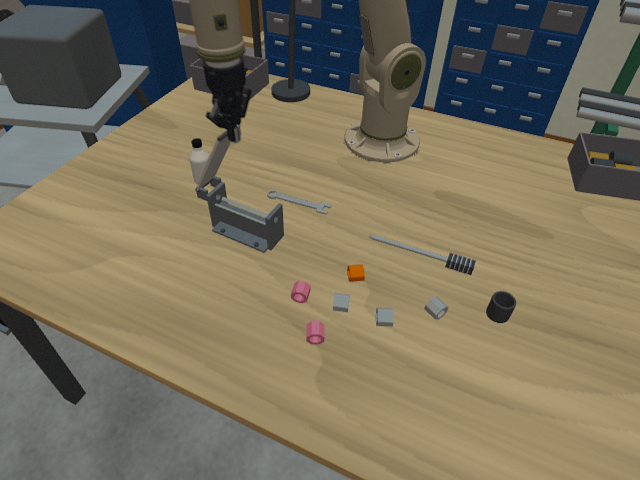

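The cover is rising: its edge is near (235,135), pushed by the fingers. I'll continue the arc.

```bash

python3 -m handwheel '[[0,-0.001,0.020,-0.003,0.6],[0,-0.001,0.020,-0.001,0.4],[0,-0.001,0.020,0,0.2],[0,-0.001,0.020,0,0],[0,0,0.020,0.001,0],[0,0,0.020,0.002,0],[0,0,0.020,0.002,0],[0,0,0.016,0.002,0],[0,0,0.010,0.002,0],[0,0,0.008,0,0]]'
python3 -c "
from h import *
d=snap('scene','s2.png')
go([525,-325,262],-3)"
```

```text
clock: 4.45
ee_pos: [529.4, -328.6, 265.2]
eef_rot: [1.0, -0.013, -0.004, -0.027]
ft_force: [-12.6, 25.8, 9.8]
width: -0.1
t 4.5 at [ 529.3 -328.8  265. ] yaw -1.51 q7 0.4 w 0.0 F [-13.5  30.2  17.5] shift_tool_mm [-4.4 -3.5  3.2] turn 1.49
```

View pics/s2.png

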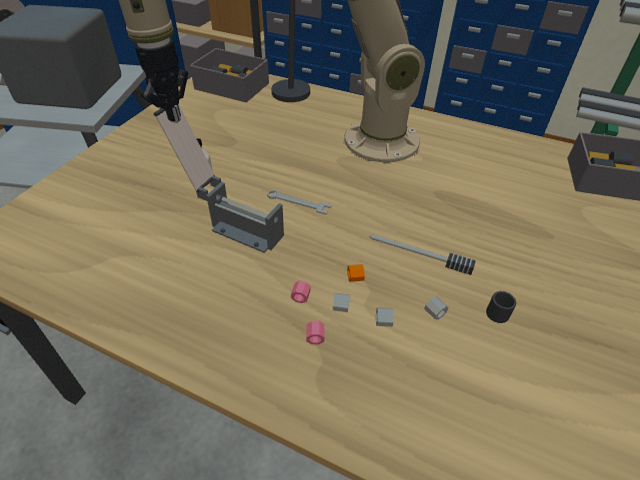

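The cover is folded back against its stop (the force rose to 30 N). Next I'll back off and look at the carrier from above.

```bash

python3 -m handwheel '[[0,0.0,-0.03,-0.0,0.5],[0.8,0.001,-0.05,-0.02,0.5],[0.8,0.001,-0.055,-0.02,0.5],[0.8,0.001,-0.05,0,0],[0.8,0,-0.02,0,0],[0.8,0,0,0,0],[0.8,0,0,0,0]]'
python3 - <<'E'
from h import *
go([537,-125,300],-3)
d=snap('wrist','w1.png'); np.save('w1.npy',cloud(d))
W=cloud(d)
P=W.reshape(-1,3);P=P[(P[:,0]>470)&(P[:,0]<600)&(P[:,1]>-330)&(P[:,1]<-50)]
top=P[(P[:,2]>96)&(P[:,2]<108)]
n=top[top[:,1]>-120];f=top[(top[:,1]<-220)&(top[:,1]>-262)]
for t in (n,f): print(len(t),t.mean(0).round(1),t.min(0).round(1),t.max(0).round(1),cv2.minAreaRect(t[:,:2].astype(np.float32)))
tb=W.reshape(-1,3); tb=tb[(abs(tb[:,2])<10)];print(np.median(tb[:,2]))
E
```

```text
clock: 5.38
ee_pos: [540.9, -129.5, 314.8]
eef_rot: [0.999, -0.03, -0.006, -0.025]
ft_force: [-0.2, 1.0, 0.8]
width: 68.4
t 5.38 at [ 540.9 -129.5  314.8] yaw -3.45 q7 0.06 w 68.4 F [-0.2  1.   0.8] shift_tool_mm [-3.9 -3.5 15. ] turn -0.45
692 [540.1 -83.6 102.2] [510.  -89.8  96.1] [570.3 -77.7 104.2] ((540.1537475585938, -83.89100646972656), (10.085556983947754, 60.15494155883789), 86.98345947265625)
669 [ 531.6 -248.9  101.8] [ 501.5 -256.5   96.1] [ 561.6 -242.7  108. ] ((531.5501708984375, -249.58921813964844), (11.442253112792969, 59.722206115722656), 87.35006713867188)
0.4063342207217602
```

View pics/w1.png

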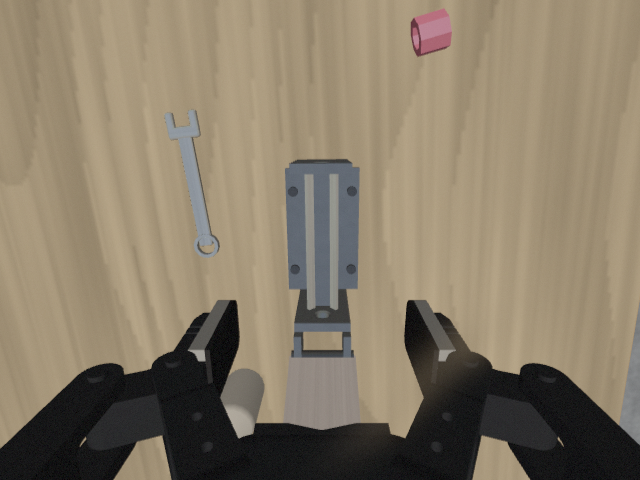

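```bash
cat >> h.py <<'E'
def tilt():
    s=status.get_state(); M=R.from_quat(s['eef_rot']).as_matrix(); print('tool z deg',np.degrees(M[:2,2]).round(2),'toolx z',np.degrees(M[2,0]).round(2))
E
python3 -c "
from h import *
tilt()
im=cv2.imread('pics/scene0.png')
W=np.load('scene0.npy');S=np.load('side0.npy')
for X in (W,S):
  P=X.reshape(-1,3)
  for c in [(652,140),(647,234),(577,324)]:
    q=P[(abs(P[:,0]-c[0])<32)&(abs(P[:,1]-c[1])<32)&(P[:,2]>6)]
    t=q[q[:,2]>33]
    print(c,len(q),cv2.minAreaRect(q[:,:2].astype(np.float32)),len(t),cv2.minAreaRect(t[:,:2].astype(np.float32)))
"
python3 -m handwheel '[[0.8,0,0,0,0],[0.8,0,0,0,0]]'; python3 -c "
from h import *
tilt()"
```

```text
tool z deg [-0.61  2.93] toolx z -0.79
(652, 140) 280 ((648.0325317382812, 145.05337524414062), (40.80193328857422, 47.02159881591797), 15.68601131439209) 147 ((652.2056274414062, 138.20999145507812), (26.501306533813477, 32.09034729003906), 17.25066375732422)
(647, 234) 322 ((650.7617797851562, 234.86253356933594), (47.94150924682617, 32.7722053527832), 22.168397903442383) 164 ((648.9154663085938, 234.32162475585938), (26.340721130371094, 32.00096893310547), 29.13127326965332)
(577, 324) 348 ((569.5094604492188, 322.91400146484375), (44.908016204833984, 59.18456268310547), 78.27780151367188) 154 ((578.99658203125, 324.1070861816406), (34.3214111328125, 27.41687774658203), 71.33073425292969)
(652, 140) 233 ((650.286376953125, 139.12863159179688), (37.31663131713867, 36.032020568847656), 17.729393005371094) 94 ((650.1564331054688, 139.08450317382812), (27.52434730529785, 33.7725830078125), 14.293367385864258)
(647, 234) 265 ((645.05322265625, 233.6533966064453), (36.133880615234375, 34.50074005126953), 22.125072479248047) 113 ((644.8007202148438, 233.59678649902344), (25.999807357788086, 35.261253356933594), 34.063785552978516)
(577, 324) 276 ((576.1920166015625, 323.7480773925781), (32.63780212402344, 38.08243179321289), 59.99946212768555) 131 ((574.7750854492188, 325.0106506347656), (31.782861709594727, 27.169742584228516), 57.0146484375)
clock: 5.68
ee_pos: [540.4, -132.7, 313.9]
eef_rot: [0.999, -0.033, -0.007, -0.025]
ft_force: [0.3, 0.1, 0.4]
width: 68.4
tool z deg [-0.68  2.92] toolx z -0.87
```

```bash

python3 -m handwheel '[[0.8,0.003,-0.056,0,0],[0.8,0.003,-0.056,0,0],[0.8,0.003,-0.056,0,0],[0.8,0.006,-0.056,0,0],[0.8,0.006,-0.056,0,0],[0.8,0.006,-0.056,0,0],[0.8,0.006,-0.03,0,0],[0.8,0,0,0,0]]'
cat >> h.py <<'E'
def coup(P,c,r=32):
    q=P[(np.hypot(P[:,0]-c[0],P[:,1]-c[1])<r)&(P[:,2]>32)&(P[:,2]<45)]
    b=cv2.minAreaRect(q[:,:2].astype(np.float32)); (cx,cy),(w,h),a=b
    ax=a if w>h else a+90
    print('coupling',np.round([cx,cy],1),'len',round(max(w,h),1),'wid',round(min(w,h),1),'axis',round(ax,1),'ztop',np.percentile(q[:,2],90).round(1)); return cx,cy,ax
E
python3 - <<'E'
from h import *
tilt(); go([0,0,0],-3)
d=snap('wrist','w2.png'); W=cloud(d); np.save('w2.npy',W); P=W.reshape(-1,3);P=P[~np.isnan(P[:,0])]
for c in [(651,139),(647,234),(576,324)]: coup(P,c)
h=P[(P[:,0]>390)&(P[:,0]<470)&(P[:,1]>290)&(P[:,1]<400)&(P[:,2]>18)]
print('handle',h.mean(0),cv2.minAreaRect(h[:,:2].astype(np.float32)))
h=P[(P[:,0]>390)&(P[:,0]<470)&(P[:,1]>90)&(P[:,1]<300)&(P[:,2]>8)&(P[:,2]<30)]
print('shaft',np.polyfit(h[:,1],h[:,0],1),h[:,1].min(),np.percentile(h[:,2],95)); print(np.median(P[abs(P[:,2])<8][:,2]))
E
```

```text
clock: 6.68
ee_pos: [602.8, 232.3, 328.9]
eef_rot: [0.999, -0.04, -0.008, -0.025]
ft_force: [-0.4, 0.1, -0.2]
width: 68.5
tool z deg [-0.83  2.87] toolx z -1.06
t 6.67 at [602.8 232.3 328.9] yaw -4.57 q7 -0.64 w 68.5 F [-0.4  0.1 -0.2] shift_tool_mm [-576.3  295.9  325.5] turn -1.57
coupling [652.3 136.7] len 32.3 wid 26.1 axis 107.1 ztop 37.2
coupling [647.3 231.7] len 32.3 wid 25.7 axis 111.6 ztop 37.3
coupling [578.4 321.8] len 31.6 wid 25.5 axis 60.3 ztop 37.3
handle [427.72116939 337.08049133  25.54529003] ((426.6549072265625, 329.86163330078125), (27.399438858032227, 78.91354370117188), 1.8075385093688965)
shaft [-2.58441152e-02  4.36781860e+02] 117.43478723404357 20.13616062883765
0.4033372542864413
```

View pics/w2.png

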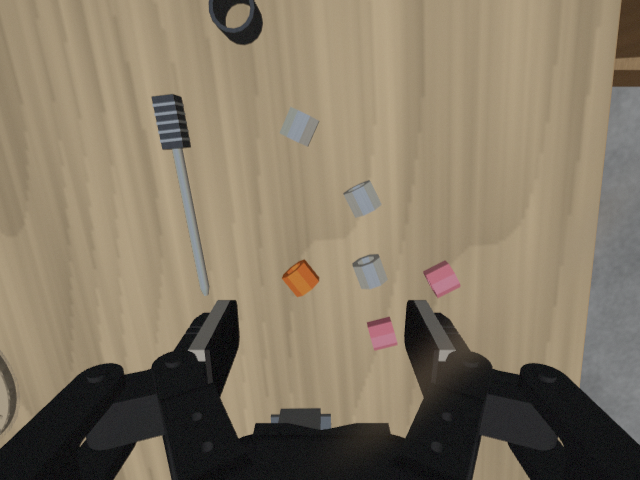

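The wrist view shows exactly three grey couplings, A at (369,271), B at (362,198) and C at (300,126). They measure 32 x 36 mm with tops at z = 37, so they fit the description. The pink ones at (441,279) and (381,333) and the orange one at (300,278) are decoys. I'll take C first.

```bash

python3 -c "
from h import *
go([578.5,322.5,60],-29.7)"
python3 -m handwheel '[[0.65,0,0,0,8.4],[0.65,0,0,0,8.4],[0.65,0,0,0,8.4]]'
python3 -c "
from h import *
go([578.5,322.5,60],-29.7); tilt()"
```

```text
t 6.72 at [603.1 230.8 329. ] yaw -4.67 q7 -0.64 w 68.6 F [-0.2 -0.4 -0.6] shift_tool_mm [-27.1 -76.4 273.6] turn 25.03
clock: 7.1
ee_pos: [604.6, 224.0, 329.0]
eef_rot: [0.963, -0.268, -0.013, -0.021]
ft_force: [-0.0, 0.2, 0.5]
width: 55.2
t 7.1 at [604.6 224.  329. ] yaw -31.02 q7 -1.07 w 55.2 F [-0.   0.2  0.5] shift_tool_mm [-63.6 -61.9 273.6] turn -1.32
tool z deg [-0.75  2.68] toolx z -2.03
```

```bash

python3 -m handwheel '[[0.65,-0.016,-0.016,0.055,-1.3],[0.65,-0.016,-0.016,0.055,0],[0.65,-0.016,-0.016,0.055,0],[0.65,-0.016,-0.016,0.055,0],[0.65,0,0,0.04,0],[0.65,0,0,0,0]]'
python3 -c "
from h import *
go([578.5,322.5,4],-29.7); tilt()"
```

```text
clock: 7.85
ee_pos: [586.0, 309.0, 69.2]
eef_rot: [0.963, -0.268, -0.007, -0.019]
ft_force: [0.1, -0.2, -0.2]
width: 55.6
t 7.85 at [586.  309.   69.2] yaw -31.06 q7 -1.26 w 55.6 F [ 0.1 -0.2 -0.2] shift_tool_mm [-11.8  -5.5  65.8] turn -1.36
tool z deg [-0.23  2.37] toolx z -1.42
```

```bash

python3 -m handwheel '[[0.65,-0.012,-0.006,0.02,-2],[0.65,0,0,0.01,0],[0.65,0,0,0,0]]'
python3 -c "
from h import *
go([578.5,322.5,4],-29.7); tilt()
d=snap('wrist','w3.png'); W=cloud(d); P=W.reshape(-1,3);P=P[~np.isnan(P[:,0])]
coup(P,(578,322))"
```

```text
clock: 8.22
ee_pos: [581.8, 321.1, 42.9]
eef_rot: [0.968, -0.252, -0.004, -0.021]
ft_force: [0.5, 0.5, 1.1]
width: 55.9
t 8.22 at [581.8 321.1  42.9] yaw -29.12 q7 -1.26 w 55.9 F [0.5 0.5 1.1] shift_tool_mm [-2.9  1.9 39. ] turn 0.58
tool z deg [0.14 2.5 ] toolx z -1.09
coupling [578.3 322.1] len 33.0 wid 25.6 axis 60.3 ztop 36.9
```

View pics/w3.png

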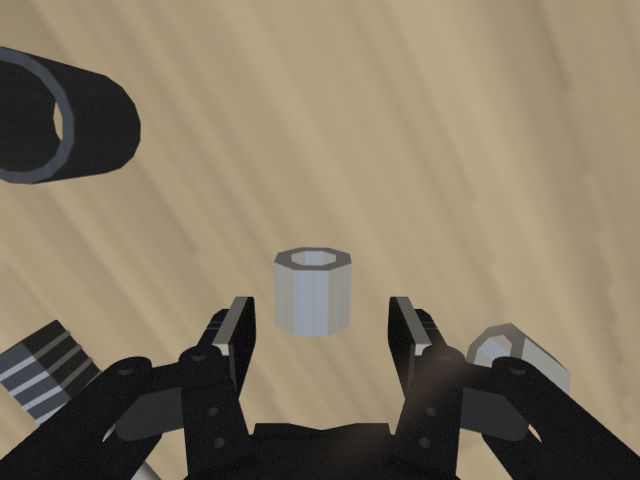

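Coupling C at (313,290) sits between the pads, lined up with them. I'll go down and grip it.

```bash

python3 -m handwheel '[[0.65,-0.003,0.001,0.018,0.5],[0.65,0,0,0.012,0],[0.65,0,0,0,0]]'
python3 -c "
from h import *
go([578.5,322.3,4],-29.7); tilt()"
```

```text
clock: 8.65
ee_pos: [579.4, 323.5, 12.6]
eef_rot: [0.966, -0.256, -0.003, -0.022]
ft_force: [-0.2, -1.0, 0.3]
width: 55.7
t 8.65 at [579.4 323.5  12.6] yaw -29.68 q7 -1.29 w 55.7 F [-0.2 -1.   0.3] shift_tool_mm [-0.   1.9  8.5] turn 0.02
tool z deg [0.27 2.56] toolx z -1.04
```

```bash

python3 -m handwheel '[[0.65,0,0.001,0.009,0],[0.3,0,0,0,0],[0,0,0,0,0],[0,0,0,0,0],[0,0,0,0,0]]'
python3 -c "
from h import *
go([578.5,322.3,4],-29.7)"
python3 -m handwheel '[[0,0,0,-0.03,0],[0,0,0,-0.04,-6],[0,0,0,-0.04,-7],[0,0,0,-0.03,-7],[0,0,0,0,-7],[0,0,0,0,0]]'
python3 -c "
from h import *
go([533.8,-206.4,160],-2.95); tilt()
d=snap('wrist','w4.png')"
```

```text
clock: 9.28
ee_pos: [579.4, 323.1, 3.4]
eef_rot: [0.966, -0.256, -0.003, -0.022]
ft_force: [0.3, -0.5, -1.3]
width: 35.2
t 9.28 at [579.4 323.1   3.4] yaw -29.69 q7 -1.29 w 35.2 F [ 0.3 -0.5 -1.3] shift_tool_mm [-0.4  1.2 -0.6] turn 0.01
clock: 10.02
ee_pos: [577.6, 315.9, 146.4]
eef_rot: [1.0, -0.017, 0.001, -0.022]
ft_force: [-0.1, -1.3, -2.0]
width: 35.1
t 10.03 at [577.6 315.9 146.4] yaw -1.93 q7 -0.79 w 35.1 F [-0.1 -1.3 -2. ] shift_tool_mm [-26.1 522.4 -36.2] turn 1.02
tool z deg [0.15 2.46] toolx z 0.07
```

View pics/w4.png

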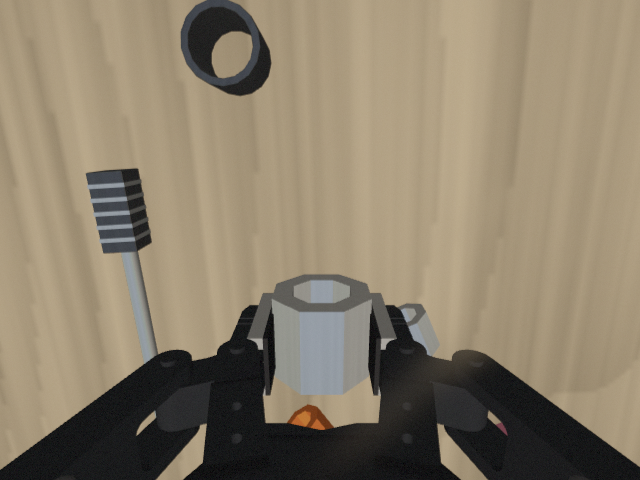

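```bash

python3 -m handwheel '[[0,-0.002,0.052,-0.005,0.2],[0,-0.002,0.052,-0.003,0.2],[0,-0.002,0.052,-0.003,0.2],[0,-0.002,0.052,-0.003,0.2],[0,-0.002,0.052,-0.003,0.2],[0,-0.002,0.052,-0.003,0],[0,-0.002,0.052,-0.003,0],[0,-0.002,0.052,-0.003,0],[0,-0.002,0.05,-0.003,0],[0,-0.002,0.03,0,0]]'
python3 -c "
from h import *
go([533.9,-205,150],-2.95); tilt()"
```

```text
clock: 11.32
ee_pos: [523.1, -190.2, 147.9]
eef_rot: [0.999, -0.039, -0.003, -0.023]
ft_force: [0.6, -0.6, -0.5]
width: 34.7
t 11.32 at [ 523.1 -190.2  147.9] yaw -4.51 q7 0.11 w 34.7 F [ 0.6 -0.6 -0.5] shift_tool_mm [11.9 13.8 -2.8] turn -1.56
tool z deg [-0.27  2.66] toolx z -0.48
```

```bash

python3 -m handwheel '[[0,0.012,0.013,-0.003,-1.6],[0,0,0,0,0],[0,0,0,0,0]]'
python3 - <<'E'
from h import *
go([533.9,-205,92],-2.95); tilt()
d=snap('wrist','w5.png'); W=cloud(d); s=status.get_state()
P=W.reshape(-1,3);P=P[~np.isnan(P[:,0])]
n=P[(P[:,2]>97)&(P[:,2]<108)&(P[:,1]>-100)&(P[:,1]<-65)&(abs(P[:,0]-540)<40)]
print('near cheek top',len(n),n.mean(0),cv2.minAreaRect(n[:,:2].astype(np.float32)))
E
```

```text
clock: 11.7
ee_pos: [532.0, -207.2, 148.3]
eef_rot: [0.999, -0.032, -0.005, -0.024]
ft_force: [1.0, 0.6, -1.0]
width: 34.6
t 11.7 at [ 532.  -207.2  148.3] yaw -3.61 q7 0.14 w 34.6 F [ 1.   0.6 -1. ] shift_tool_mm [ 2.4  0.3 56.3] turn -0.66
tool z deg [-0.46  2.72] toolx z -0.63
near cheek top 3528 [540.24774846 -84.38701913 102.05599157] ((540.1719970703125, -83.86245727539062), (10.99479866027832, 60.279388427734375), 86.91602325439453)
```

View pics/w5.png

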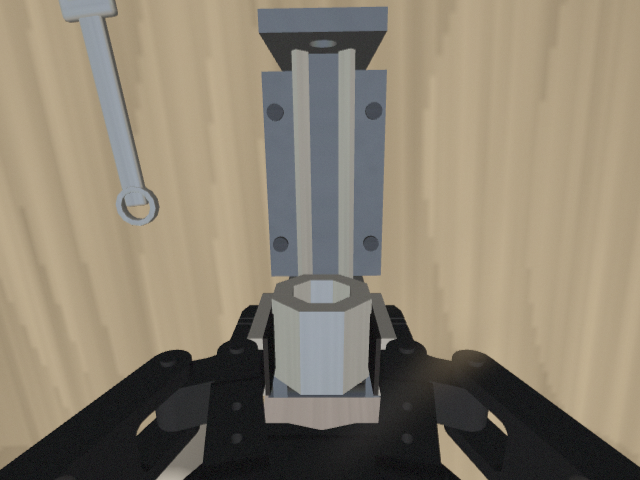

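Coupling C is in the grip over the far end of the V, and the carrier fit repeats. I'll lower it.

```bash

python3 -m handwheel '[[0,0.002,0,0.02,-0.8],[0,0,0,0.02,0],[0,0,0,0.015,0],[0,0,0,0.005,0],[0,0,0,0,0]]'
python3 -c "
from h import *
go([533.9,-205,67],-2.95); tilt()"
```

```text
clock: 12.38
ee_pos: [534.1, -199.8, 87.5]
eef_rot: [0.999, -0.023, -0.004, -0.024]
ft_force: [-0.1, -0.6, -1.2]
width: 34.8
t 12.38 at [ 534.1 -199.8   87.5] yaw -2.58 q7 0.12 w 34.8 F [-0.1 -0.6 -1.2] shift_tool_mm [ 0.2  6.1 20.3] turn 0.37
tool z deg [-0.4   2.71] toolx z -0.52
```

```bash

python3 -m handwheel '[[0,0,0.006,0.008,0.3],[0,0,0,0.007,0],[0,0,0,0.004,0],[0,0,0,0,0]]'
python3 -c "
from h import *
go([533.9,-205,66],-2.95); tilt()"
```

```text
clock: 12.88
ee_pos: [534.4, -206.0, 68.1]
eef_rot: [0.999, -0.026, -0.003, -0.023]
ft_force: [-0.3, -0.6, -1.7]
width: 35.1
t 12.88 at [ 534.4 -206.    68.1] yaw -2.96 q7 0.12 w 35.1 F [-0.3 -0.6 -1.7] shift_tool_mm [-0.5 -0.9  2.2] turn -0.01
tool z deg [-0.3   2.66] toolx z -0.44
```

```bash

python3 -m handwheel '[[0,0,0,0.003,0],[0,0,0,0,0]]'
python3 -m handwheel '[[0.6,0,0,0,0],[0.6,0,0,0,0],[0.6,0,0,0,0],[0.6,0,0,-0.02,0],[0.6,0,0,-0.04,0],[0.6,0,0,-0.04,0],[0.6,0,0,0,0]]'
python3 - <<'E'
from h import *
go([533.9,-205,66],-2.95); tilt()
d=snap('wrist','w6.png'); W=cloud(d)
P=W.reshape(-1,3);P=P[~np.isnan(P[:,0])]
q=P[(P[:,2]>92)&(P[:,2]<104)&(P[:,1]>-235)&(P[:,1]<-170)&(abs(P[:,0]-534)<25)]
print(len(q),q.mean(0) if len(q) else 0); 
if len(q): print(cv2.minAreaRect(q[:,:2].astype(np.float32)),np.percentile(q[:,2],90))
E
```

```text
clock: 13.12
ee_pos: [534.8, -206.0, 66.9]
eef_rot: [0.999, -0.026, -0.003, -0.023]
ft_force: [-1.1, 0.8, -1.4]
width: 34.9
clock: 14.0
ee_pos: [535.6, -210.3, 169.3]
eef_rot: [0.999, -0.026, -0.002, -0.023]
ft_force: [0.5, -0.1, -0.6]
width: 51.0
t 14.0 at [ 535.6 -210.3  169.3] yaw -2.93 q7 0.16 w 51.0 F [ 0.5 -0.1 -0.6] shift_tool_mm [ -1.4  -0.5 103.4] turn 0.02
tool z deg [-0.22  2.64] toolx z -0.35
2371 [ 533.93247579 -206.49490123   97.18072667]
((534.0744018554688, -207.30520629882812), (32.49488067626953, 31.153934478759766), 86.95039367675781) 99.46464583027554
```

View pics/w6.png

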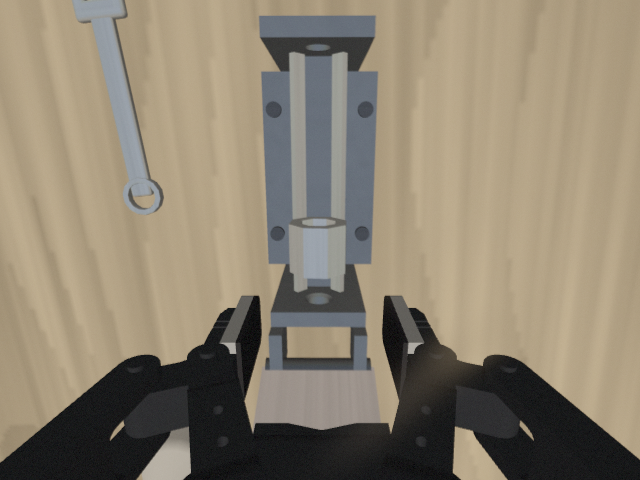

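Coupling C is seated on the V at (318,250), centred at (534,-207) with its top at z = 98. Next is A.

```bash

python3 -m handwheel '[[0.65,0.014,-0.05,0,0],[0.65,0.014,-0.05,0,0],[0.65,0.014,-0.05,0,0],[0.65,0.014,-0.05,0,0],[0.65,0.014,-0.05,0,0],[0.65,0.014,-0.05,0,0],[0.65,0.014,-0.04,0,0],[0.65,0,0,0,-10],[0.65,0,0,0,-10],[0.65,0,0,0,0]]'
python3 - <<'E'
from h import *
d=snap('wrist','w7.png'); W=cloud(d)
P=W.reshape(-1,3);P=P[~np.isnan(P[:,0])]
c=coup(P,(652,137),30)
go([c[0]+.8,c[1]+1,60],c[2]-90); tilt()
E
```

```text
clock: 15.3
ee_pos: [646.8, 133.6, 164.0]
eef_rot: [0.988, 0.151, -0.011, -0.026]
ft_force: [0.8, -0.9, 0.3]
width: 55.8
coupling [652.2 136.9] len 32.3 wid 26.2 axis 106.6 ztop 37.1
t 15.35 at [646.7 133.3 163.9] yaw 17.24 q7 -0.15 w 55.5 F [-0.5  0.2 -0.3] shift_tool_mm [  8.9   3.  103.8] turn 0.69
tool z deg [-1.73  2.7 ] toolx z -0.85
```

View pics/w7.png

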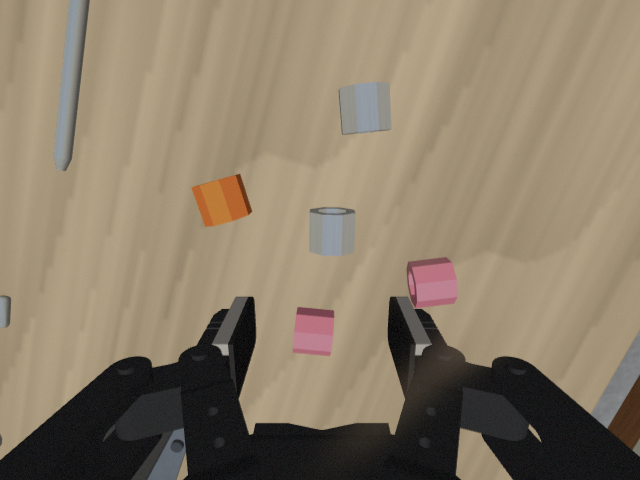

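```bash

python3 -m handwheel '[[0.65,0.005,0.002,0.045,0.7],[0.65,0.004,0.001,0.045,0],[0.65,0,0,0.03,0],[0.65,0,0,0,0]]'
python3 - <<'E'
from h import *
go([653,138,4],16.6); tilt()
E
```

```text
clock: 15.85
ee_pos: [652.7, 136.3, 39.3]
eef_rot: [0.991, 0.134, -0.012, -0.025]
ft_force: [-0.0, 0.0, 0.7]
width: 55.2
t 15.85 at [652.7 136.3  39.3] yaw 15.41 q7 -0.21 w 55.2 F [-0.   0.   0.7] shift_tool_mm [ 1.4  0.3 35.3] turn -1.19
tool z deg [-1.75  2.62] toolx z -0.99
```

```bash

python3 -m handwheel '[[0.65,0.001,0,0.017,-1.2],[0.65,0,0,0.012,0],[0.65,0,0,0.004,0],[0.65,0,0,0,0]]'
python3 - <<'E'
from h import *
go([653,138,4],16.6)
E
python3 -m handwheel '[[0.3,0,0,0,0],[0,0,0,0,0],[0,0,0,0,0],[0,0,0,0,0]]'
python3 - <<'E'
from h import *
go([653,138,4],16.6)
E
```

```text
clock: 16.35
ee_pos: [654.8, 138.1, 7.7]
eef_rot: [0.989, 0.143, -0.009, -0.025]
ft_force: [-0.5, 0.3, -0.8]
width: 55.5
t 16.35 at [654.8 138.1   7.7] yaw 16.44 q7 -0.21 w 55.5 F [-0.5  0.3 -0.8] shift_tool_mm [-1.7 -0.2  3.7] turn -0.16
clock: 16.85
ee_pos: [655.3, 138.1, 8.9]
eef_rot: [0.989, 0.143, -0.009, -0.025]
ft_force: [-0.0, -0.2, -2.0]
width: 34.9
t 16.85 at [655.3 138.1   8.9] yaw 16.42 q7 -0.21 w 34.9 F [-0.  -0.2 -2. ] shift_tool_mm [-2.2 -0.3  4.9] turn -0.18
```

```bash

python3 -m handwheel '[[0.55,0,0,0,0],[0.55,0,0,0,0],[0.55,-0.001,0,0.005,0],[0.2,0,0,0.001,0],[0,0,0,0,0],[0,0,0,0,0]]'
python3 - <<'E'
from h import *
go([653,138,4],16.6)
E
```

```text
clock: 17.6
ee_pos: [654.8, 138.4, 3.3]
eef_rot: [0.989, 0.143, -0.008, -0.025]
ft_force: [0.8, -0.5, 0.9]
width: 34.6
t 17.6 at [654.8 138.4   3.3] yaw 16.41 q7 -0.21 w 34.6 F [ 0.8 -0.5  0.9] shift_tool_mm [-1.8 -0.2 -0.7] turn -0.19
```

```bash

python3 -m handwheel '[[0,0,0,-0.03,0],[0,0,0,-0.05,6],[0,0,0,-0.05,7],[0,0,0,-0.03,7],[0,-0.02,0.05,0,0],[0,-0.02,0.05,0,0],[0,-0.02,0.05,0,0],[0,-0.02,0.05,0,0],[0,-0.02,0.05,0,0],[0,0,0,0,0]]'
python3 - <<'E'
from h import *
go([536,-166,150],-2.95); tilt()
E
```

```text
clock: 18.85
ee_pos: [533.4, -118.2, 154.9]
eef_rot: [0.999, -0.036, -0.017, -0.022]
ft_force: [0.5, 0.1, -2.0]
width: 34.9
t 18.85 at [ 533.4 -118.2  154.9] yaw -4.13 q7 -0.03 w 34.9 F [ 0.5  0.1 -2. ] shift_tool_mm [ 6.2 47.7  2.6] turn -1.18
tool z deg [-1.83  2.64] toolx z -2.02
```

```bash

python3 -m handwheel '[[0,0.004,0.04,0,-1.2],[0,0.002,0.008,0.02,0],[0,0,0,0.02,0],[0,0,0,0.01,0],[0,0,0,0,0]]'
python3 - <<'E'
from h import *
go([536,-166,67],-2.95); tilt()
E
```

```text
clock: 19.48
ee_pos: [534.7, -162.1, 100.2]
eef_rot: [0.999, -0.024, -0.017, -0.024]
ft_force: [0.9, 0.1, -1.4]
width: 34.6
t 19.48 at [ 534.7 -162.1  100.2] yaw -2.75 q7 0.05 w 34.6 F [ 0.9  0.1 -1.4] shift_tool_mm [ 2.7  5.4 32.9] turn 0.2
tool z deg [-1.88  2.76] toolx z -2.01
```

```bash

python3 -m handwheel '[[0,0.001,0.004,0.012,0.2],[0,0.001,0.001,0.01,0],[0,0,0,0.006,0],[0,0,0,0,0]]'
python3 - <<'E'
from h import *
go([536,-166,66],-2.95)
E
```

```text
clock: 19.98
ee_pos: [536.6, -165.3, 71.1]
eef_rot: [0.999, -0.026, -0.016, -0.023]
ft_force: [-0.3, -0.4, -2.7]
width: 35.1
t 19.98 at [ 536.6 -165.3   71.1] yaw -2.89 q7 0.04 w 35.1 F [-0.3 -0.4 -2.7] shift_tool_mm [-0.4  1.   5.1] turn 0.06
```

```bash

python3 -m handwheel '[[0,-0.001,0.001,0.004,0],[0,0,0,0.002,0],[0,0,0,0,0]]'
python3 -m handwheel '[[0.6,0,0,0,0],[0.6,0,0,0,0],[0.6,0,0,0,0],[0.6,0,0,-0.03,0],[0.6,0,0,-0.05,0],[0.6,0,0,-0.03,0],[0.6,0,0,0,0]]'
python3 - <<'E'
from h import *
go([533.9,-205,66],-2.95); tilt()
d=snap('wrist','w8.png'); W=cloud(d)
P=W.reshape(-1,3);P=P[~np.isnan(P[:,0])]
q=P[(P[:,2]>92)&(P[:,2]<104)&(P[:,1]>-188)&(P[:,1]<-140)&(abs(P[:,0]-535)<25)]
print(len(q),q.mean(0) if len(q) else 0); 
if len(q): print(cv2.minAreaRect(q[:,:2].astype(np.float32)),np.percentile(q[:,2],90))
E
```

```text
clock: 20.35
ee_pos: [535.4, -166.2, 65.8]
eef_rot: [0.999, -0.026, -0.016, -0.023]
ft_force: [0.2, -0.1, -1.0]
width: 35.1
clock: 21.22
ee_pos: [539.5, -171.4, 179.2]
eef_rot: [0.999, -0.025, -0.015, -0.023]
ft_force: [0.1, 0.2, -0.9]
width: 51.0
t 21.23 at [ 539.5 -171.4  179.2] yaw -2.88 q7 0.08 w 51.0 F [ 0.1  0.2 -0.9] shift_tool_mm [ -0.3  39.  111.6] turn 0.07
tool z deg [-1.66  2.7 ] toolx z -1.8
2111 [ 536.03105868 -166.27964014   96.93584703]
((536.0873413085938, -167.1962890625), (32.71509552001953, 29.1949462890625), 87.31688690185547) 99.01831527350396
```

View pics/w8.png

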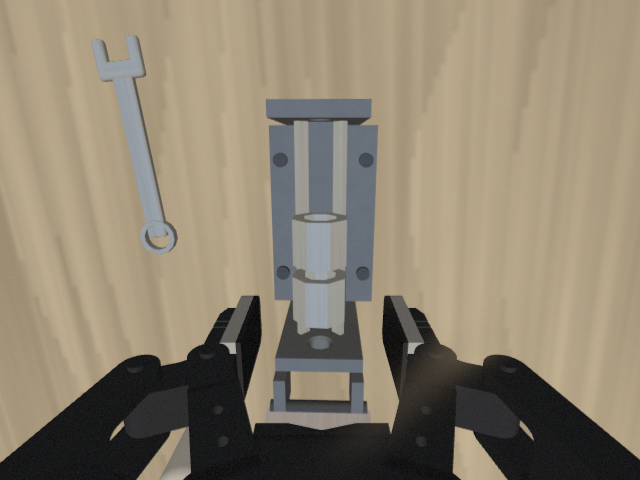

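Two couplings are now on the V, at (318,245) and (318,300). Next is B.

```bash

python3 -m handwheel '[[0.65,0.012,-0.055,0,0],[0.65,0.012,-0.055,0,0],[0.65,0.012,-0.055,0,0],[0.65,0.012,-0.055,0,0],[0.65,0.012,-0.055,0,0],[0.65,0.012,-0.055,0,0],[0.65,0.014,-0.055,0,0],[0.65,0.01,-0.02,0,-8],[0.65,0,0,0,-8],[0.65,0,0,0,-8]]'
python3 -m handwheel '[[0.65,0,0,0,0]]'
python3 - <<'E'
from h import *
d=snap('wrist','w9.png'); W=cloud(d)
P=W.reshape(-1,3);P=P[~np.isnan(P[:,0])]
c=coup(P,(647,232),30)
go([c[0],c[1]+1,60],c[2]-90); tilt()
E
```

```text
clock: 22.52
ee_pos: [653.1, 238.0, 173.4]
eef_rot: [0.982, 0.187, -0.023, -0.027]
ft_force: [0.5, -0.2, 0.4]
width: 55.4
clock: 22.65
ee_pos: [652.4, 238.2, 171.4]
eef_rot: [0.982, 0.187, -0.024, -0.027]
ft_force: [0.7, 0.4, 0.9]
width: 55.5
coupling [647.4 231.7] len 32.5 wid 25.2 axis 112.8 ztop 37.0
t 22.7 at [652.3 238.  171.3] yaw 21.5 q7 -0.23 w 55.3 F [ 0.   0.2 -0.1] shift_tool_mm [ -2.3  10.  111.1] turn -1.33
tool z deg [-3.28  2.5 ] toolx z -2.14
```

View pics/w9.png

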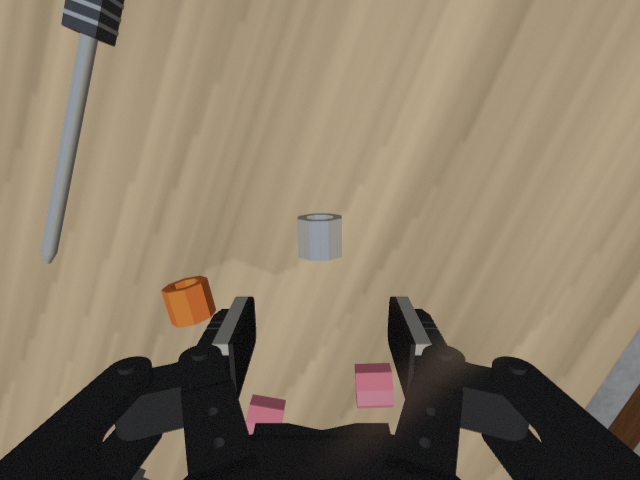

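The remaining grey coupling is at (320,238). I'll go down on it.

```bash

python3 -m handwheel '[[0.65,-0.001,0.004,0.045,-0.6],[0.65,-0.001,0.004,0.045,-0.6],[0.65,0,0.002,0.03,0],[0.65,0,0,0.01,0],[0.65,0,0,0,0]]'
python3 - <<'E'
from h import *
go([647.4,232.5,4],22.5); tilt()
E
```

```text
clock: 23.32
ee_pos: [646.8, 232.2, 36.9]
eef_rot: [0.981, 0.188, -0.024, -0.027]
ft_force: [0.6, 0.4, -0.4]
width: 55.7
t 23.32 at [646.8 232.2  36.9] yaw 21.78 q7 -0.25 w 55.7 F [ 0.6  0.4 -0.4] shift_tool_mm [ 1.9  2.  32.8] turn -0.72
tool z deg [-3.25  2.47] toolx z -2.11
```

```bash

python3 -m handwheel '[[0.65,0.001,0.001,0.015,-0.6],[0.65,0.001,0.001,0.01,0],[0.65,0,0,0.004,0],[0.65,0,0,0,0]]'
python3 - <<'E'
from h import *
go([647.4,232.5,4],22.5)
E
```

```text
clock: 23.82
ee_pos: [649.7, 233.2, 9.1]
eef_rot: [0.981, 0.193, -0.021, -0.027]
ft_force: [0.0, 0.3, -0.7]
width: 55.5
t 23.82 at [649.7 233.2   9.1] yaw 22.32 q7 -0.25 w 55.5 F [ 0.   0.3 -0.7] shift_tool_mm [-2.3  0.1  5.2] turn -0.18
```

```bash

python3 -m handwheel '[[0.65,-0.002,0,0.006,0],[0.3,0,0,0,0],[0,0,0,0,0],[0,0,0,0,0],[0,0,0,0,0]]'
python3 - <<'E'
from h import *
go([647.4,232.5,4],22.5); tilt()
E
```

```text
clock: 24.45
ee_pos: [647.9, 233.0, 3.8]
eef_rot: [0.981, 0.193, -0.021, -0.027]
ft_force: [0.7, -0.4, -0.2]
width: 34.7
t 24.45 at [647.9 233.    3.8] yaw 22.32 q7 -0.25 w 34.7 F [ 0.7 -0.4 -0.2] shift_tool_mm [-0.7  0.3 -0.2] turn -0.18
tool z deg [-2.91  2.59] toolx z -1.71
```

```bash

python3 -m handwheel '[[0,0,0,-0.03,0],[0,0,0,-0.05,8],[0,0,0,-0.05,8],[0,0,0,-0.03,8],[0,-0.013,0.045,0,1],[0,-0.013,0.045,0,0],[0,-0.013,0.045,0,0],[0,-0.013,0.045,0,0],[0,-0.013,0.045,0,0],[0,-0.013,0.045,0,0]]'
python3 -m handwheel '[[0,0,0,0,0]]'
python3 - <<'E'
from h import *
go([538,-125.7,130],-2.95); tilt()
E
```

```text
clock: 25.7
ee_pos: [559.0, -41.6, 159.1]
eef_rot: [0.999, -0.027, -0.027, -0.023]
ft_force: [0.4, -0.3, -1.2]
width: 34.5
clock: 25.82
ee_pos: [557.8, -47.2, 158.6]
eef_rot: [0.999, -0.031, -0.028, -0.021]
ft_force: [0.0, -0.0, -1.2]
width: 35.0
t 25.82 at [557.8 -47.2 158.6] yaw -3.43 q7 -0.17 w 35.0 F [ 0.  -0.  -1.2] shift_tool_mm [-13.4  80.6  26.2] turn -0.48
tool z deg [-3.14  2.52] toolx z -3.28
```

```bash

python3 -m handwheel '[[0,-0.006,0.03,0,-0.3],[0,-0.006,0.028,0,0],[0,-0.003,0.015,0.02,0],[0,0,0.002,0.02,0],[0,0,0,0,0]]'
python3 - <<'E'
from h import *
go([538,-125.7,67],-2.95); tilt()
E
```

```text
clock: 26.45
ee_pos: [536.9, -117.7, 116.3]
eef_rot: [0.999, -0.026, -0.027, -0.022]
ft_force: [-0.1, 0.5, -0.8]
width: 34.9
t 26.45 at [ 536.9 -117.7  116.3] yaw -2.89 q7 -0.04 w 34.9 F [-0.1  0.5 -0.8] shift_tool_mm [ 4.2 10.1 48.7] turn 0.06
tool z deg [-3.03  2.6 ] toolx z -3.16
```

```bash

python3 -m handwheel '[[0,0.002,0.005,0.016,0],[0,0.001,0.004,0.014,0],[0,0.001,0,0.008,0],[0,0,0,0.004,0],[0,0,0,0,0]]'
python3 - <<'E'
from h import *
go([538,-125.7,67],-2.95)
E
```

```text
clock: 27.08
ee_pos: [539.8, -123.5, 72.2]
eef_rot: [0.999, -0.024, -0.026, -0.022]
ft_force: [0.1, 0.5, -0.7]
width: 35.0
t 27.07 at [ 539.8 -123.5   72.2] yaw -2.74 q7 -0.05 w 35.0 F [ 0.1  0.5 -0.7] shift_tool_mm [-1.4  2.5  5.2] turn 0.21
```

```bash

python3 -m handwheel '[[0,-0.003,0.002,0.003,0.2],[0,0,0,0.003,0],[0,0,0,0,0]]'
python3 - <<'E'
from h import *
go([537.2,-125.7,66],-2.95)
E
python3 -m handwheel '[[0.6,0,0,0,0],[0.6,0,0,0,0],[0.6,0,0,0,0],[0.6,0,0,-0.03,0],[0.6,0,0,-0.05,0],[0.6,0,0,-0.03,0],[0.6,0,-0.02,-0.02,0],[0.6,0,0,0,0]]'
python3 - <<'E'
from h import *
go([533.9,-205,66],-2.95); tilt()
d=snap('wrist','w10.png'); W=cloud(d)
P=W.reshape(-1,3);P=P[~np.isnan(P[:,0])]
m=np.array([535.9,-166.6]);ay=np.array([.0514,.9987]);ax=np.array([.9987,-.0514])
X=(P[:,:2]-m)@ax;Y=(P[:,:2]-m)@ay
for y0 in(-41,-1,40):
    q=(abs(X)<22)&(abs(Y-y0)<22)&(P[:,2]>92)&(P[:,2]<106)
    print(q.sum(),'x',X[q].min().round(1),X[q].max().round(1),'y',Y[q].min().round(1),Y[q].max().round(1),'z90',np.percentile(P[q,2],90).round(1))
E
```

```text
clock: 27.45
ee_pos: [537.2, -125.4, 67.2]
eef_rot: [0.999, -0.026, -0.025, -0.022]
ft_force: [1.3, 0.2, -2.5]
width: 34.9
t 27.45 at [ 537.2 -125.4   67.2] yaw -2.96 q7 -0.05 w 34.9 F [ 1.3  0.2 -2.5] shift_tool_mm [0.1 0.4 1.2] turn -0.01
clock: 28.45
ee_pos: [544.5, -110.8, 202.0]
eef_rot: [0.999, -0.026, -0.025, -0.022]
ft_force: [-0.1, -0.1, -0.2]
width: 51.2
t 28.45 at [ 544.5 -110.8  202. ] yaw -2.94 q7 -0.03 w 51.2 F [-0.1 -0.1 -0.2] shift_tool_mm [  1.2 100.4 131.9] turn 0.01
tool z deg [-2.81  2.61] toolx z -2.94
1475 x -15.5 15.8 y -57.9 -23.8 z90 99.4
1540 x -15.0 15.0 y -17.2 16.5 z90 98.9
1704 x -14.7 14.6 y 24.0 56.7 z90 98.9
```

View pics/w10.png

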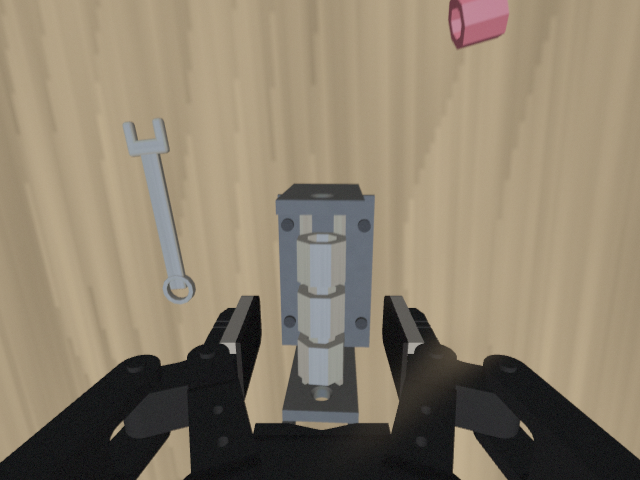

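All three couplings are seated. In carrier coordinates they are centred at x ≈ 0 and y = -41, 0 and 40, with tops at z = 98–99. Next is the spindle.

```bash

python3 -m handwheel '[[0.65,-0.008,-0.045,0,-0.4],[0.65,-0.008,-0.045,0,-0.4],[0.65,-0.008,-0.045,0,-0.4],[0.65,-0.008,-0.045,0,-0.4],[0.65,-0.008,-0.045,0,-0.4],[0.65,-0.008,-0.045,0,-0.4],[0.65,-0.008,-0.045,0,-0.4],[0.65,-0.008,-0.045,0,-0.4],[0.65,-0.008,-0.03,0,0],[0.65,0,0,0,0]]'
cat >> h.py <<'E'
def spin(P,xr=(380,480),yr=(90,400)):
    h=P[(P[:,0]>xr[0])&(P[:,0]<xr[1])&(P[:,1]>yr[0])&(P[:,1]<yr[1])]
    t=h[(h[:,2]>22)&(h[:,2]<32)]; b=cv2.minAreaRect(t[:,:2].astype(np.float32)); print('handle top',b,np.median(t[:,2]).round(1))
    hc=np.array(b[0]); 
    s=h[(h[:,2]>9)&(h[:,2]<22)&(h[:,1]<hc[1]-35)]; f=np.polyfit(s[:,1],s[:,0],1); print('shaft slope deg',np.degrees(np.arctan(f[0])).round(2),'x at handle',np.polyval(f,hc[1]).round(1),'ymin',s[:,1].min().round(1),'ztop',np.percentile(s[:,2],[50,90,98]).round(1))
E
python3 - <<'E'
from h import *
d=snap('wrist','w11.png'); W=cloud(d)
P=W.reshape(-1,3);P=P[~np.isnan(P[:,0])]
spin(P)
go([428,331,100],1.5); tilt()
E
```

```text
clock: 29.75
ee_pos: [480.7, 277.0, 205.8]
eef_rot: [0.999, -0.006, -0.035, -0.019]
ft_force: [0.4, -0.7, -0.9]
width: 55.5
handle top ((426.355712890625, 339.412841796875), (26.49578857421875, 60.07068634033203), 1.9154958724975586) 26.4
shaft slope deg -1.54 x at handle 427.0 ymin 117.3 ztop [18.3 19.6 20.3]
t 29.8 at [481.6 275.1 205.5] yaw -0.78 q7 -0.74 w 55.3 F [ 0.1 -0.2 -0.4] shift_tool_mm [-46.7 -51.2 111.1] turn -2.28
tool z deg [-4.03  2.14] toolx z -4.06
```

View pics/w11.png

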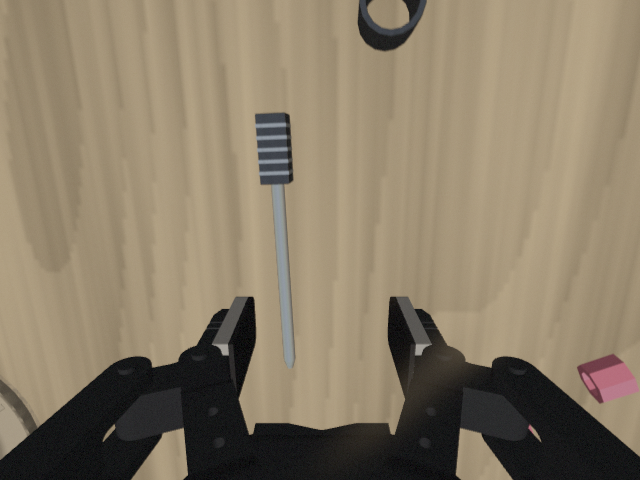

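The spindle handle is at (275,148) and its tip at (290,365). It measures 60 x 26 mm, is 222 mm from centre to tip, and lies at 91.5°. I'll grip it about 8 mm ahead of centre.

```bash

python3 -m handwheel '[[0.65,-0.02,-0.02,0.02,-1],[0.65,-0.02,-0.02,0.03,-1],[0.65,-0.007,-0.011,0.03,-0.3],[0.65,0,0,0.03,0],[0.65,0,0,0,0]]'
python3 - <<'E'
from h import *
d=snap('wrist','w12.png'); W=cloud(d)
P=W.reshape(-1,3);P=P[~np.isnan(P[:,0])]
spin(P)
go([426,331.5,3],1.6); tilt()
E
```

```text
clock: 30.42
ee_pos: [430.8, 320.3, 93.8]
eef_rot: [0.999, 0.006, -0.036, -0.016]
ft_force: [0.1, 0.7, -0.6]
width: 55.6
handle top ((426.0520935058594, 339.41290283203125), (26.52347755432129, 60.065032958984375), 1.5655746459960938) 26.4
shaft slope deg -1.38 x at handle 426.6 ymin 186.0 ztop [18.4 19.6 20.2]
t 30.48 at [431.8 321.   95.3] yaw 0.74 q7 -0.88 w 55.2 F [ 0.2 -0.3  0.6] shift_tool_mm [ 0.8 -7.4 92.8] turn -0.86
tool z deg [-4.01  1.87] toolx z -3.99
```

View pics/w12.png

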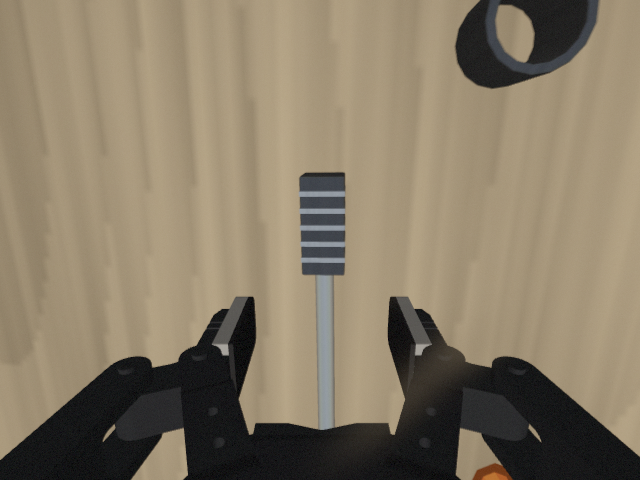

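```bash

python3 -m handwheel '[[0.65,0,-0.004,0.03,-0.8],[0.65,0,-0.003,0.025,0],[0.65,0,0,0.018,0],[0.65,0,0,0.004,0],[0.65,0,0,0,0]]'
python3 - <<'E'
from h import *
go([426,331.5,3],1.6); tilt()
E
```

```text
clock: 31.1
ee_pos: [433.9, 329.0, 22.4]
eef_rot: [0.999, 0.009, -0.03, -0.018]
ft_force: [-0.2, 1.0, 0.2]
width: 55.3
t 31.1 at [433.9 329.   22.4] yaw 1.09 q7 -0.93 w 55.3 F [-0.2  1.   0.2] shift_tool_mm [-6.7 -2.  19.9] turn -0.51
tool z deg [-3.49  2.06] toolx z -3.45
```

```bash

python3 -m handwheel '[[0.65,-0.006,-0.002,0.01,-0.5],[0.65,-0.001,0,0.006,0],[0.65,0,0,0,0]]'
python3 - <<'E'
from h import *
go([426,331.5,3],1.6); tilt()
E
```

```text
clock: 31.48
ee_pos: [426.2, 332.0, 7.5]
eef_rot: [0.999, 0.014, -0.029, -0.019]
ft_force: [-0.4, -0.4, 0.9]
width: 55.4
t 31.48 at [426.2 332.    7.5] yaw 1.62 q7 -0.95 w 55.4 F [-0.4 -0.4  0.9] shift_tool_mm [0.1 0.7 4.5] turn 0.02
tool z deg [-3.36  2.12] toolx z -3.31
```

```bash

python3 -m handwheel '[[0.65,0,0.001,0.006,0],[0.3,0,0,0,0],[0,0,0,0,0],[0,0,0,0,0],[0,0,0,0,0]]'
python3 - <<'E'
from h import *
go([426,331.5,3],1.6); tilt()
E
python3 -m handwheel '[[0,0,0,-0.015,0],[0,0,0,-0.02,0],[0,0,0,-0.03,2],[0,0,0,-0.03,1.5],[0,0,0,-0.02,0.7],[0,0,0,0,0],[0,0,0,0,0]]'
python3 - <<'E'
from h import *
go([546,0,80],-2.95); tilt()
d=snap('side','sd2.png'); W=cloud(d);np.save('sd2.npy',W)
d=snap('scene','sc2.png'); W=cloud(d);np.save('sc2.npy',W)
d=snap('wrist','w13.png')
E
```

```text
clock: 32.1
ee_pos: [426.1, 331.4, 1.9]
eef_rot: [0.999, 0.014, -0.029, -0.019]
ft_force: [0.6, 1.3, -0.9]
width: 24.7
t 32.1 at [426.1 331.4   1.9] yaw 1.62 q7 -0.95 w 24.7 F [ 0.6  1.3 -0.9] shift_tool_mm [-0.2 -0.1 -1.1] turn 0.02
tool z deg [-3.33  2.13] toolx z -3.27
clock: 32.98
ee_pos: [432.3, 326.1, 122.6]
eef_rot: [0.999, -0.024, -0.03, -0.017]
ft_force: [-0.4, -0.4, -2.7]
width: 25.1
t 32.98 at [432.3 326.1 122.6] yaw -2.66 q7 -0.93 w 25.1 F [-0.4 -0.4 -2.7] shift_tool_mm [131.  321.4  24. ] turn 0.29
tool z deg [-3.39  2.07] toolx z -3.49
```

View pics/sd2.png

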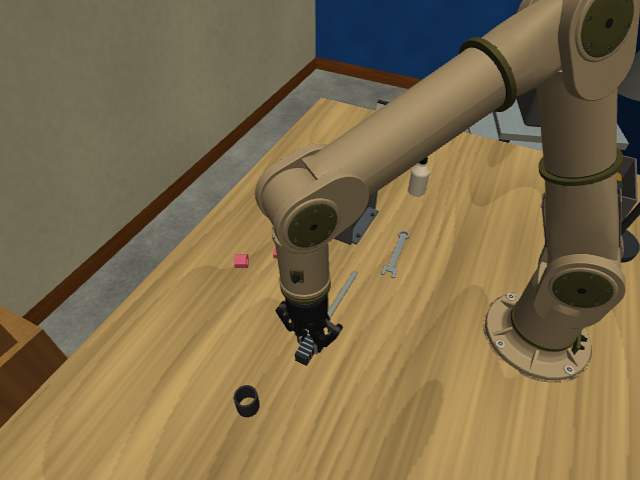

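View pics/w13.png

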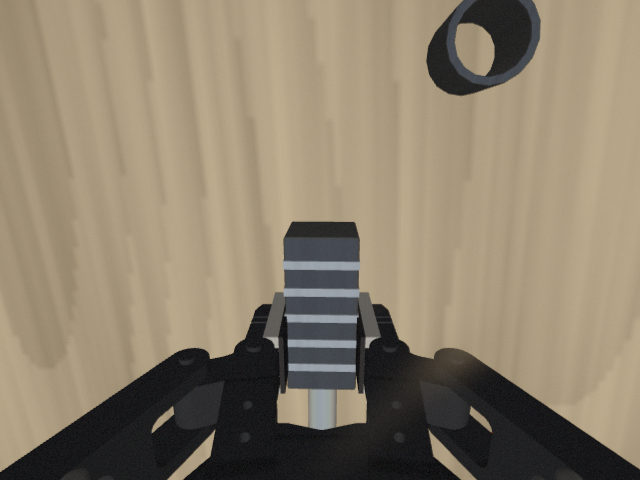

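```bash
cat >> h.py <<'E'
mid=np.array([535.9,-166.6,80.]); AY=np.array([.0514,.99868,0]); AX=np.array([.99868,-.0514,0])
Rg=R.from_quat(np.array([0.999,0.014,-0.029,-0.019])/np.linalg.norm([0.999,0.014,-0.029,-0.019])).as_matrix(); pg=np.array([426.1,331.4,1.9])
hc=np.array([426.5,339.4,13.]); dt=np.array([np.sin(np.radians(1.55)),-np.cos(np.radians(1.55)),0])
H_t=Rg.T@(hc-pg); D_t=Rg.T@dt
def car(p): p=np.asarray(p)-mid; return np.array([p@AX,p@AY,p[2]])
def pred():
    s=status.get_state(); M=R.from_quat(s['eef_rot']).as_matrix(); p=np.array(s['ee_pos'])
    h=p+M@H_t; d=M@D_t; t=h+222*d
    print('handle',car(h).round(1),'tip',car(t).round(1),'dir deg x,z',np.degrees([d@AX,d[2]]).round(2)); return h,t,d
def shaft(P,y0,y1,x=(-40,40),z=(-25,25)):
    "measured shaft centre line in carrier frame: bins along y"
    C=np.stack([(P-mid)@AX,(P-mid)@AY,P[:,2]-80],1); q=C[(C[:,1]>y0)&(C[:,1]<y1)&(C[:,0]>x[0])&(C[:,0]<x[1])&(C[:,2]>z[0])&(C[:,2]<z[1])]
    for a in np.arange(y0,y1,20):
        b=q[(q[:,1]>=a)&(q[:,1]<a+20)]
        if len(b)>3: print(a,len(b),'x',b[:,0].min().round(1),np.median(b[:,0]).round(1),b[:,0].max().round(1),'z',b[:,2].min().round(1),np.percentile(b[:,2],90).round(1),b[:,2].max().round(1))
E
python3 - <<'E'
from h import *
h,t,d=pred(); print(h,t)
for f in ['sd2.npy','sc2.npy']:
    W=np.load(f);P=W.reshape(-1,3);P=P[~np.isnan(P[:,0])]
    q=P[(P[:,2]>90)&(P[:,2]<170)&(abs(P[:,0]-t[0])<25)&(P[:,1]>t[1]-20)&(P[:,1]<t[1]+120)]
    print(f,len(q))
    if len(q):
        for a in range(int(t[1])-20,int(t[1])+120,20):
            b=q[(q[:,1]>a)&(q[:,1]<=a+20)]
            if len(b)>2: print(a,len(b),b.min(0).round(1),b.max(0).round(1))
E
```

```text
handle [-128.3  494.8   53.2] tip [-127.6  272.8   54.5] dir deg x,z [0.19 0.33]
[433.16411553 334.14561349 133.23272216] [422.49136501 112.40594685 134.5026182 ]
sd2.npy 241
112 28 [417.4 112.4 134.1] [428.2 131.6 142. ]
132 38 [417.1 132.  134.8] [430.4 151.7 144.2]
152 40 [417.9 152.2 134.4] [430.  171.8 144.1]
172 44 [419.2 172.3 135.3] [430.9 191.9 144.1]
192 45 [420.2 192.8 132.6] [432.4 211.7 142.8]
212 44 [421.  213.4 134.9] [431.9 231.3 143.6]
sc2.npy 278
112 37 [420.8 114.9 133. ] [431.2 131.9 144.5]
132 45 [421.2 133.1 131.8] [431.8 151.4 145.6]
152 48 [420.6 152.1 132.6] [432.6 171.4 145.2]
172 49 [424.2 172.1 133.2] [434.4 191.9 145. ]
192 49 [424.1 192.2 132.5] [434.9 211.6 145.1]
212 48 [422.4 212.2 133.3] [437.  231.5 145.6]
```

The predicted spindle axis matches both cameras: level, tip at y ≈ 112 mm and z ≈ 134 mm. I'll carry it to the front of the near bore.

```bash

python3 -m handwheel '[[0,0.02,0.02,0,0],[0,0.025,0.025,0,0],[0,0.025,0.025,0,0],[0,0.025,0.025,0,0],[0,0.02,0.025,0,0],[0,0.01,0.015,0,0],[0,0,0,0,0],[0,0,0,0,0]]'
python3 - <<'E'
from h import *
go([0,0,0],-2.95); tilt(); pred()
E
```

```text
clock: 34.12
ee_pos: [548.8, 183.9, 103.3]
eef_rot: [0.999, -0.02, -0.036, -0.017]
ft_force: [-0.2, -0.1, -3.1]
width: 25.0
t 34.12 at [548.8 183.9 103.3] yaw -2.26 q7 -0.62 w 25.0 F [-0.2 -0.1 -3.1] shift_tool_mm [-532.3  209.9  135.5] turn 0.69
tool z deg [-4.07  2.02] toolx z -4.15
handle [ -4.4 358.8  34.3] tip [ -2.1 136.8  35.8] dir deg x,z [0.59 0.37]
```

```bash

python3 -m handwheel '[[0,0.003,0.008,0.012,0.6],[0,0.002,0.008,0.012,0],[0,0.002,0.006,0.008,0],[0,0,0,0,0],[0,0,0,0,0]]'
python3 - <<'E'
from h import *
go([0,0,0],-2.95); tilt(); pred()
E
```

```text
clock: 34.75
ee_pos: [550.7, 163.9, 67.5]
eef_rot: [0.999, -0.024, -0.037, -0.017]
ft_force: [1.0, 0.7, -3.0]
width: 25.3
t 34.75 at [550.7 163.9  67.5] yaw -2.65 q7 -0.6 w 25.3 F [ 1.   0.7 -3. ] shift_tool_mm [-536.   192.6  101.4] turn 0.3
tool z deg [-4.15  2.04] toolx z -4.24
handle [ -1.4 338.9  -1.4] tip [-7.000e-01  1.169e+02  1.000e-01] dir deg x,z [0.2  0.39]
```

```bash

python3 -m handwheel '[[0,0.001,0.002,-0.001,0.2],[0,0,0,0,0],[0,0,0,0,0]]'
python3 - <<'E'
from h import *
go([0,0,0],-2.95); pred()
for n in ('scene','side'):
    d=snap(n,n+'3.png'); W=cloud(d); P=W.reshape(-1,3);P=P[~np.isnan(P[:,0])]
    print(n); shaft(P,95,235)
    C=np.stack([(P-mid)@AX,(P-mid)@AY,P[:,2]-80],1); q=C[(C[:,1]>60)&(C[:,1]<95)&(abs(C[:,0])<50)&(C[:,2]>-60)]
    print('cheek',q.min(0).round(1),q.max(0).round(1))
    im=d['pixels']; u,v=proj(d,mid+AY*100); u=int(u);v=int(v)
    cv2.imwrite('pics/c_%s3.png'%n,cv2.resize(im[max(0,v-60):v+60,max(0,u-80):u+80],None,fx=5,fy=5,interpolation=cv2.INTER_CUBIC)[:600])
E
```

```text
clock: 35.12
ee_pos: [552.2, 162.4, 69.4]
eef_rot: [0.999, -0.025, -0.036, -0.017]
ft_force: [-0.4, -0.3, -2.9]
width: 25.0
t 35.12 at [552.2 162.4  69.4] yaw -2.84 q7 -0.6 w 25.0 F [-0.4 -0.3 -2.9] shift_tool_mm [-537.   193.   102.5] turn 0.11
handle [2.000e-01 3.375e+02 4.000e-01] tip [  0.2 115.5   1.8] dir deg x,z [0.02 0.36]
scene
115 32 x -3.1 3.4 7.3 z 2.4 9.9 11.5
135 42 x -2.9 4.1 8.4 z 1.0 10.9 11.5
155 42 x -3.4 4.1 8.4 z 0.2 11.3 12.4
175 44 x -3.4 3.5 6.9 z -0.1 11.0 12.7
195 44 x -2.7 3.5 7.5 z -1.6 11.1 12.8
215 48 x -3.1 4.2 8.1 z 0.5 10.6 12.2
cheek [-33.3  60.5 -59.8] [31.2 91.1 27.3]
side
115 16 x -7.2 -2.2 3.9 z 4.5 9.0 9.9
135 28 x -7.5 -3.0 4.4 z 0.6 9.4 10.8
155 28 x -7.2 -3.3 4.3 z 1.6 9.1 11.6
175 27 x -6.2 -2.6 4.3 z 0.7 9.1 9.8
195 31 x -7.1 -1.9 5.9 z 1.9 8.9 10.9
215 27 x -7.3 -3.3 4.6 z 2.2 8.7 9.6
cheek [-33.2  61.5 -59.9] [30.1 93.2 26.3]
```

View pics/c_scene3.png

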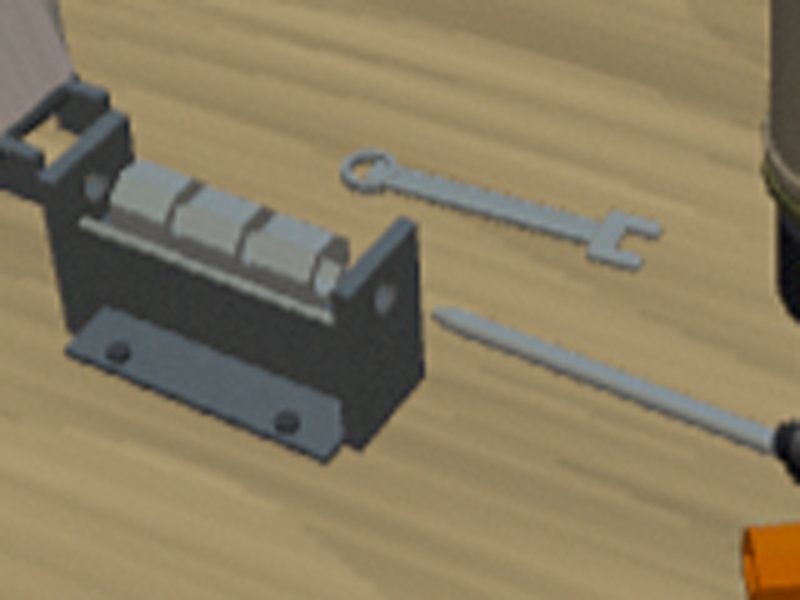

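View pics/c_side3.png

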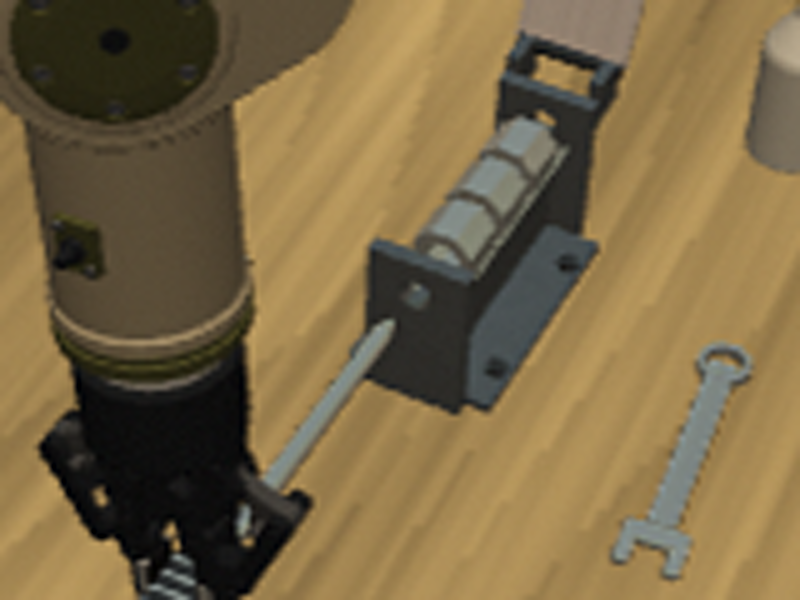

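```bash

python3 - <<'E'
from h import *
h,t,d=pred()
for n in ('scene','side'):
    D=snap(n); u,v=proj(D,mid+AY*100); u=int(u);v=int(v)
    x0=max(0,u-80);y0=max(0,v-60)
    f=lambda p:np.round((np.array(proj(D,p))-[x0,y0])*5+2,1)
    print(n,'bore',f(mid+AY*88),'tip',f(t),'mid shaft edge pts',f(t-60*d), 'unit x,z px/mm', (f(t+10*AX)-f(t))/10,(f(t+np.array([0,0,10]))-f(t))/10)
    im=cv2.resize(D['pixels'][y0:y0+120,x0:x0+160],None,fx=5,fy=5,interpolation=cv2.INTER_CUBIC)
    b=f(mid+AY*88).astype(int)
    c=cv2.resize(im[b[1]-100:b[1]+120,b[0]-100:b[0]+200],None,fx=2.6,fy=2.6)
    cv2.drawMarker(c,(260,260),(0,0,255),1,12,1)
    for q in (t,t-30*d,t-60*d):
        e=((f(q)-b+100)*2.6).astype(int); cv2.drawMarker(c,tuple(int(k) for k in e),(0,255,0),1,12,1)
    cv2.imwrite('pics/d_%s.png'%n,c)
E
```

```text
handle [2.000e-01 3.374e+02 4.000e-01] tip [  0.2 115.4   1.8] dir deg x,z [0.02 0.36]
scene bore [382.2 297.5] tip [432.4 314.4] mid shaft edge pts [546.2 358.7] unit x,z px/mm [-1.12  1.3 ] [-0.08 -1.6 ]
side bore [414.2 293.5] tip [390.9 322. ] mid shaft edge pts [338.3 393.5] unit x,z px/mm [-1.66 -0.63] [ 0.06 -1.35]
```

View pics/d_scene.png

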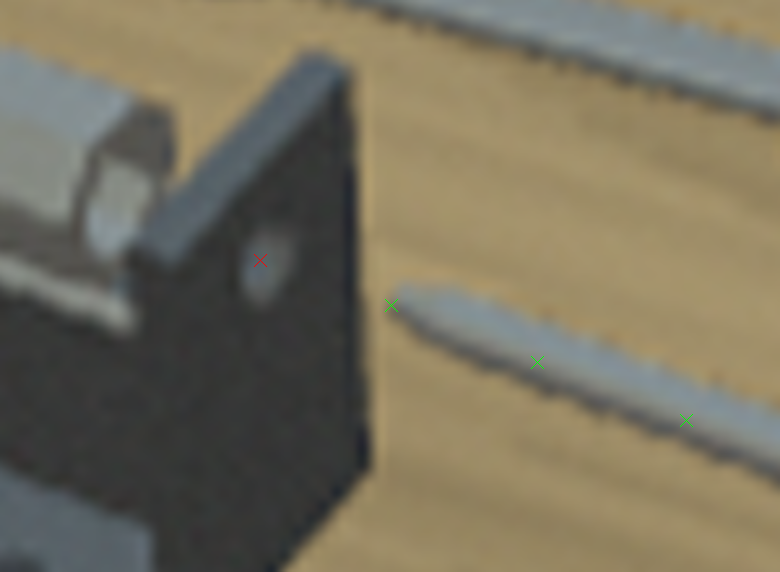

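View pics/d_side.png

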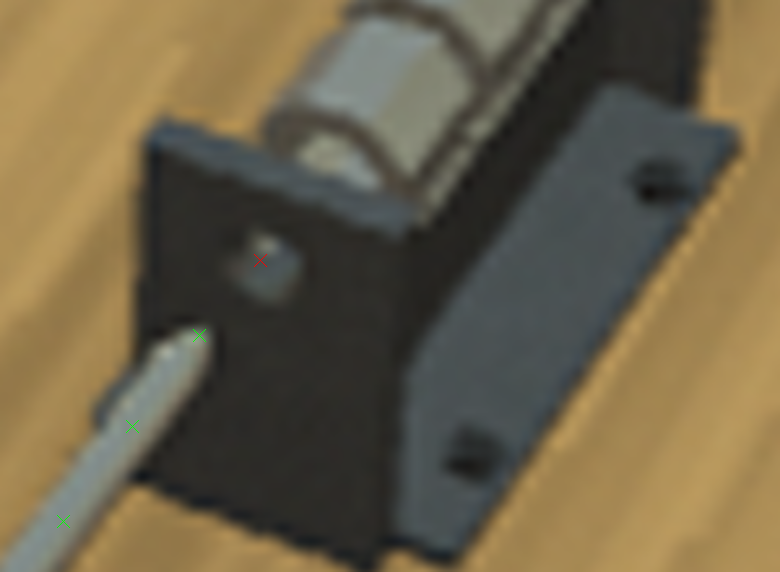

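```bash
cat > fit.py <<'E'
from h import *
from scipy.optimize import least_squares
pred()
for n in ('scene','side'):
    A=[]
    for k in range(3):
        W=cloud(snap(n)); P=W.reshape(-1,3);P=P[~np.isnan(P[:,0])]
        A.append(np.stack([(P-mid)@AX,(P-mid)@AY,P[:,2]-80],1))
    C=np.concatenate(A)
    q=C[(C[:,1]>128)&(C[:,1]<250)&(abs(C[:,0])<14)&(abs(C[:,2])<20)]
    f=lambda p:np.hypot(q[:,0]-p[0]-p[2]*(q[:,1]-190),q[:,2]-p[1]-p[3]*(q[:,1]-190))-6
    r=least_squares(f,[0,2,0,0],loss='soft_l1',f_scale=1.0); p=r.x
    print(n,len(q),'shaft x,z at y190',p[:2].round(2),'at tip(115)',(p[:2]-75*p[2:]).round(2),'slopes deg',np.degrees(p[2:]).round(2),'rms',np.sqrt(np.mean(f(p)**2)).round(2))
    # cheek plate top + couplings
    t=C[(C[:,1]>76)&(C[:,1]<90)&(abs(C[:,0])<40)&(C[:,2]>10)]
    print(' near cheek x',np.percentile(t[:,0],[1,50,99]).round(1),'ztop',np.percentile(t[:,2],[90,97]).round(1))
    c=C[(C[:,1]>-55)&(C[:,1]<55)&(abs(C[:,0])<5)&(C[:,2]>12)]
    print(' coupling top z (want 18)',np.median(c[:,2]).round(2))
    c=C[(C[:,1]>-55)&(C[:,1]<55)&(abs(C[:,0])<24)&(C[:,2]>-3)&(C[:,2]<25)]
    g=lambda p:np.maximum.reduce([np.abs(np.cos(a)*(c[:,0]-p[0])+np.sin(a)*(c[:,2]-p[1])) for a in np.arange(0,np.pi,np.pi/4)])-18
    r=least_squares(g,[0,0],loss='soft_l1'); print(' couplings x,z',r.x.round(2),len(c))
    fl=C[(abs(C[:,1]-190)<60)&(C[:,0]>20)&(C[:,0]<100)&(abs(C[:,2]+80)<10)]
    print(' bench z (want -80)',np.median(fl[:,2]).round(2))
E
python3 fit.py
```

```text
handle [1.000e-01 3.374e+02 2.000e-01] tip [1.000e-01 1.154e+02 1.700e+00] dir deg x,z [0.01 0.37]
scene 808 shaft x,z at y190 [-0.01  4.04] at tip(115) [0.27 4.89] slopes deg [-0.22 -0.65] rms 1.4
 near cheek x [-31.3   2.5  30.6] ztop [25.9 26.6]
 coupling top z (want 18) 20.67
 couplings x,z [-1.15  2.7 ] 1772
 bench z (want -80) -77.42
side 526 shaft x,z at y190 [-0.66  2.32] at tip(115) [-0.37  2.56] slopes deg [-0.22 -0.19] rms 1.31
 near cheek x [-31.9  -3.9  27.5] ztop [23.8 25.1]
 coupling top z (want 18) 18.38
 couplings x,z [-1.76  0.43] 1083
 bench z (want -80) -79.29
```

Relative to the couplings, both cameras agree that the tip is at about x = +1.4 and z = +2.1 mm, so I'll correct by -1.3 and -2.

```bash

python3 -m handwheel '[[0,-0.001,0.003,0.002,0],[0,0,0.003,0,0],[0,0,0,0,0]]'
python3 fit.py
```

```text
clock: 36.0
ee_pos: [550.5, 155.7, 66.7]
eef_rot: [0.999, -0.026, -0.036, -0.017]
ft_force: [-0.8, 0.1, -3.0]
width: 24.8
handle [ -1.2 330.6  -2.3] tip [ -1.2 108.7  -0.8] dir deg x,z [-0.    0.39]
scene 810 shaft x,z at y190 [-1.3   1.58] at tip(115) [-1.19  2.07] slopes deg [-0.09 -0.37] rms 1.47
 near cheek x [-31.2   4.   30.2] ztop [25.8 26.5]
 coupling top z (want 18) 20.78
 couplings x,z [-1.17  2.74] 1774
 bench z (want -80) -77.42
side 501 shaft x,z at y190 [-1.99 -0.08] at tip(115) [-1.68 -0.15] slopes deg [-0.24  0.05] rms 1.34
 near cheek x [-31.8  -2.   27.7] ztop [24.1 24.9]
 coupling top z (want 18) 18.63
 couplings x,z [-1.66  0.48] 1083
 bench z (want -80) -79.05
```

```bash

python3 -m handwheel '[[0,0,0.008,-0.0006,0],[0,0,0.008,0,0],[0,0,0.004,0,0],[0,0,0,0,0]]'
python3 -c "
from h import *
go([0,0,0]);pred()"
```

```text
clock: 36.8
ee_pos: [549.5, 134.3, 66.8]
eef_rot: [0.999, -0.025, -0.036, -0.017]
ft_force: [0.4, 0.6, -3.7]
width: 24.6
t 36.8 at [549.5 134.3  66.8] yaw -2.86 q7 -0.55 w 24.6 F [ 0.4  0.6 -3.7] shift_tool_mm [-535.8  164.8  101. ] turn None
handle [ -1.1 309.2  -2.2] tip [-1.1 87.2 -0.7] dir deg x,z [-0.    0.39]
```

```bash

python3 -m handwheel '[[0,0,0.004,-0.0007,0],[0,0,0.006,-0.0003,0],[0,0,0.006,-0.0002,0],[0,0,0,0,0]]'
python3 -c "
from h import *
go([0,0,0]);pred()"
```

```text
clock: 37.3
ee_pos: [548.7, 117.2, 67.5]
eef_rot: [0.999, -0.025, -0.036, -0.017]
ft_force: [-0.4, 0.2, -2.5]
width: 24.7
t 37.3 at [548.7 117.2  67.5] yaw -2.85 q7 -0.52 w 24.7 F [-0.4  0.2 -2.5] shift_tool_mm [-535.8  147.7  102.3] turn None
handle [ -1.  292.1  -1.5] tip [-1.  70.1  0. ] dir deg x,z [0.   0.39]
```

```bash

python3 -m handwheel '[[0,0,0.012,-0.0005,0],[0,0,0.014,-0.0006,0],[0,0,0.014,-0.0006,0],[0,0,0.01,-0.0004,0],[0,0,0,0,0]]'
python3 -c "
from h import *
go([0,0,0]);pred()"
```

```text
clock: 37.92
ee_pos: [546.1, 62.4, 67.9]
eef_rot: [0.999, -0.026, -0.036, -0.017]
ft_force: [-0.4, -0.1, -3.1]
width: 25.1
t 37.92 at [546.1  62.4  67.9] yaw -2.95 q7 -0.43 w 25.1 F [-0.4 -0.1 -3.1] shift_tool_mm [-535.8   93.8  104.5] turn None
handle [ -0.8 237.3  -1. ] tip [-1.1 15.3  0.6] dir deg x,z [-0.1   0.43]
```

```bash

python3 -m handwheel '[[0,0,0.012,-0.0005,0],[0,0,0.014,-0.0006,0],[0,0,0.014,-0.0006,0],[0,0,0.012,-0.0005,0],[0,0,0,0,0]]'
python3 -c "
from h import *
go([0,0,0]);pred();tilt()
d=snap('scene','s5.png')
u,v=map(int,proj(d,mid)); cv2.imwrite('pics/s5c.png',cv2.resize(d['pixels'][v-70:v+80,u-80:u+120],None,fx=4,fy=4,interpolation=cv2.INTER_CUBIC))"
```

```text
clock: 38.55
ee_pos: [543.3, 6.6, 68.5]
eef_rot: [0.999, -0.026, -0.036, -0.017]
ft_force: [0.3, 0.4, -3.3]
width: 25.2
t 38.55 at [543.3   6.6  68.5] yaw -2.96 q7 -0.32 w 25.2 F [ 0.3  0.4 -3.3] shift_tool_mm [-535.8   38.   106.8] turn None
handle [ -0.7 181.4  -0.4] tip [ -1.1 -40.5   1.2] dir deg x,z [-0.1   0.42]
tool z deg [-4.09  2.02] toolx z -4.19
```

View pics/s5c.png

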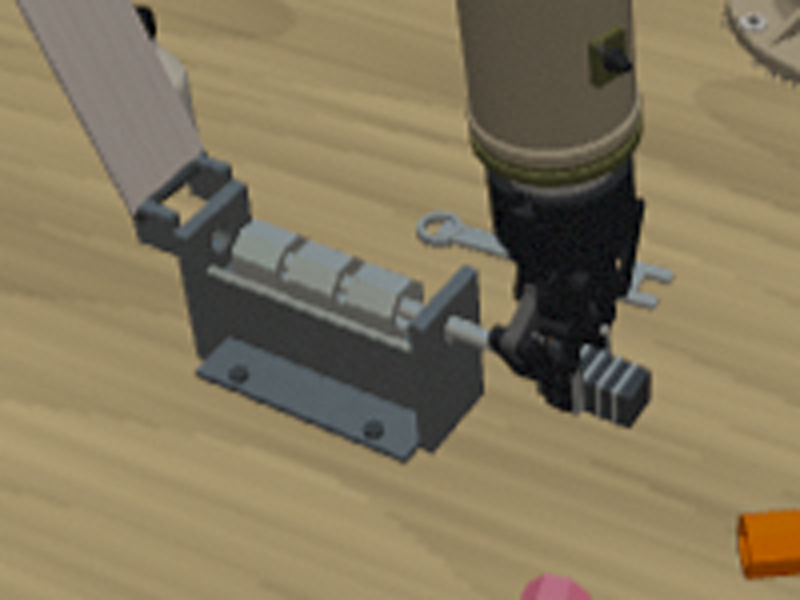

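The shaft is entering through the near cheek at about (460,330), and the couplings are undisturbed. I'll continue to the far bore.

```bash

python3 -m handwheel '[[0,0,0.01,0,0],[0,0,0.01,-0.0001,0],[0,0,0.008,-0.0003,0],[0,0,0,0,0]]'
python3 -c "
from h import *
go([0,0,0]);pred()"
python3 -m handwheel '[[0,0,0.006,-0.0002,0],[0,0,0.006,-0.0002,0],[0,0,0,0,0]]'
python3 -c "
from h import *
go([0,0,0]);pred()"
```

```text
clock: 39.1
ee_pos: [541.8, -21.4, 68.1]
eef_rot: [0.999, -0.025, -0.036, -0.017]
ft_force: [-0.8, 0.6, -2.7]
width: 24.8
t 39.1 at [541.8 -21.4  68.1] yaw -2.81 q7 -0.27 w 24.8 F [-0.8  0.6 -2.7] shift_tool_mm [-535.8    8.7  107.2] turn None
handle [ -0.8 153.4  -0.9] tip [ -0.7 -68.6   0.5] dir deg x,z [0.04 0.37]
clock: 39.48
ee_pos: [541.2, -33.8, 68.2]
eef_rot: [0.999, -0.025, -0.036, -0.017]
ft_force: [-0.1, -1.2, -3.4]
width: 25.1
t 39.48 at [541.2 -33.8  68.2] yaw -2.78 q7 -0.25 w 25.1 F [-0.1 -1.2 -3.4] shift_tool_mm [-535.8   -4.   107.7] turn None
handle [ -0.8 140.9  -0.8] tip [ -0.5 -81.1   0.6] dir deg x,z [0.07 0.35]
```

Tip in the far bore, no force. Remaining ≈ 23 mm.

```bash

python3 -m handwheel '[[0,0,0.007,-0.0003,0.1],[0,0,0.007,-0.0003,0],[0,0,0.004,-0.0002,0],[0,0,0,0,0]]'
python3 -c "
from h import *
go([0,0,0]);pred()"
python3 -m handwheel '[[0,0,0.004,-0.0002,0],[0,0,0.003,0,0],[0,0,0.002,0,0],[0,0,0,0,0]]'
python3 -c "
from h import *
go([0,0,0]);pred()"
```

```text
clock: 39.98
ee_pos: [540.3, -53.0, 68.4]
eef_rot: [0.999, -0.026, -0.036, -0.017]
ft_force: [-0.2, -0.0, -4.2]
width: 25.1
t 39.98 at [540.3 -53.   68.4] yaw -2.89 q7 -0.21 w 25.1 F [-0.2 -0.  -4.2] shift_tool_mm [-535.8  -22.2  108.5] turn None
handle [ -0.7 121.7  -0.6] tip [  -0.8 -100.3    0.8] dir deg x,z [-0.04  0.36]
clock: 40.48
ee_pos: [540.0, -56.6, 68.6]
eef_rot: [0.999, -0.023, -0.036, -0.02]
ft_force: [-0.0, -0.0, -3.7]
width: 25.0
t 40.48 at [540.  -56.6  68.6] yaw -2.56 q7 -0.2 w 25.0 F [-0.  -0.  -3.7] shift_tool_mm [-535.6  -28.2  109. ] turn None
handle [ -0.8 118.   -0.3] tip [   0.2 -104.    -0.3] dir deg x,z [ 0.27 -0.01]
```

```bash

python3 -c "
from h import *
for n in ('scene','side'):
  d=snap(n)
  u,v=map(int,proj(d,mid)); cv2.imwrite('pics/e_%s.png'%n,cv2.resize(d['pixels'][v-70:v+80,u-100:u+100],None,fx=4,fy=4,interpolation=cv2.INTER_CUBIC))"
```

```text
(no output)
```

View pics/e_scene.png

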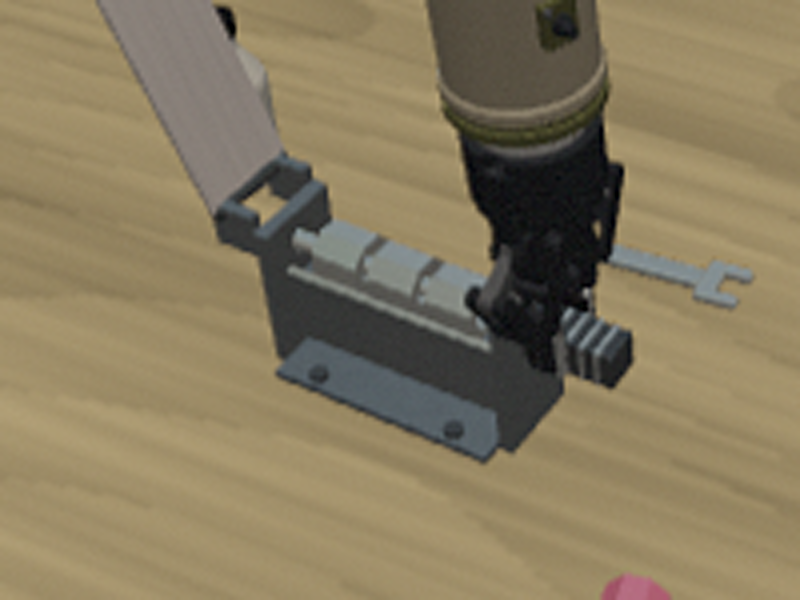

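View pics/e_side.png

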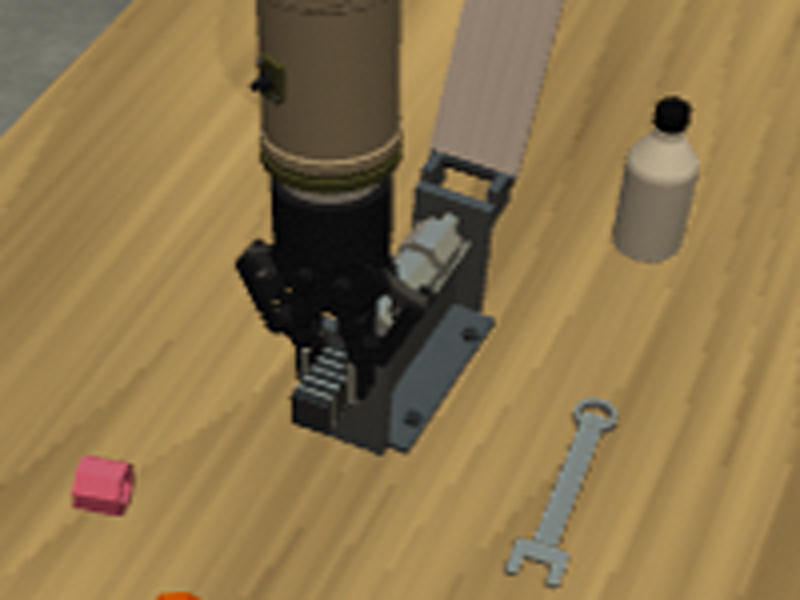

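```bash

python3 -m handwheel '[[0,0,0.003,0,0],[0,0,0.001,0,0],[0.5,0,0,0,0],[0.5,0,0,0,0],[0.5,0,0,0,0],[0.5,0,0,-0.03,0],[0.5,0,0,-0.05,0],[0.5,0,0,-0.05,0],[0.3,0,-0.03,-0.03,0],[0.1,0,0,0,0]]'
python3 - <<'E'
from h import *
go([0,0,0],-2.95); tilt()
d=snap('wrist','w20.png'); W=cloud(d)
P=W.reshape(-1,3);P=P[~np.isnan(P[:,0])]
C=np.stack([(P-mid)@AX,(P-mid)@AY,P[:,2]-80],1)
q=C[(abs(C[:,0])<16)&(C[:,1]>95)&(C[:,1]<170)&(C[:,2]>8)&(C[:,2]<20)]
print('handle top y',np.percentile(q[:,1],[1,99]).round(1),'x',np.percentile(q[:,0],[1,99]).round(1),'z',np.median(q[:,2]).round(1))
q=C[(abs(C[:,0])<16)&(C[:,1]>-125)&(C[:,1]<-88)&(C[:,2]>-8)&(C[:,2]<9)]
if len(q): print('tip',len(q),q.min(0),q.max(0))
E
```

```text
clock: 41.82
ee_pos: [553.3, -37.4, 235.4]
eef_rot: [0.999, -0.024, -0.035, -0.021]
ft_force: [-0.4, -0.2, -0.0]
width: 9.3
t 41.83 at [553.3 -37.4 235.4] yaw -2.68 q7 -0.18 w 9.3 F [-0.4 -0.2 -0. ] shift_tool_mm [-5.364e+02 -4.000e-01  2.742e+02] turn 0.27
tool z deg [-3.93  2.51] toolx z -4.05
handle top y [ 95.6 148.1] x [-10.8  14.7] z 10.9
```

View pics/w20.png

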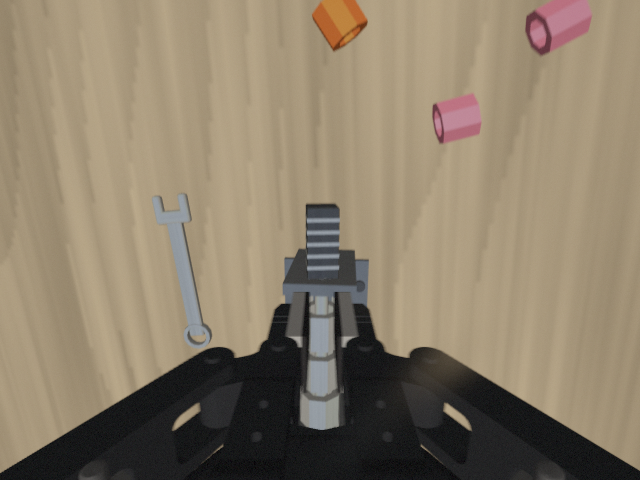

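The spindle is home: the handle spans y = 88–148, so its centre is at 118. Now I'll raise the closed fingers over the cover to its far side.

```bash
cat >> h.py <<'E'
def tc(x,y,z,yaw=-2.95):
    "target in carrier frame (z rel bore axis)"
    s=status.get_state(); print('tcp car',car(s['ee_pos']).round(1)); go(mid+AX*x+AY*y+np.array([0,0,z]),yaw)
E
python3 -m handwheel '[[0,-0.006,-0.0,-0.05,0],[0,-0.005,0,-0.05,0],[0,-0.003,0,-0.02,0],[0,0,0,0,0]]'
python3 -c "
from h import *
tc(0,-225,265); tilt()"
```

```text
clock: 42.38
ee_pos: [545.3, -49.7, 351.9]
eef_rot: [0.999, -0.029, -0.041, -0.019]
ft_force: [-0.0, 0.7, -1.7]
width: -0.0
tcp car [  3.4 117.2 271.9]
t 42.38 at [545.3 -49.7 351.9] yaw -3.2 q7 -0.15 w -0.0 F [-0.   0.7 -1.7] shift_tool_mm [ -1.3 342.3  -5.5] turn -0.25
tool z deg [-4.58  2.36] toolx z -4.71
```

```bash

python3 -m handwheel '[[0,0,0.04,-0.002,0],[0,0,0.04,-0.002,0],[0,0,0.04,-0.002,0],[0,0,0.04,-0.002,0],[0,0,0.04,-0.002,0],[0,0,0.04,-0.002,0],[0,0,0.04,-0.002,0],[0,0,0,0,0],[0,0,0,0,0]]'
python3 -c "
from h import *
tc(0,-225,265); tilt()"
```

```text
clock: 43.5
ee_pos: [523.4, -342.7, 332.9]
eef_rot: [0.998, -0.03, -0.055, -0.023]
ft_force: [-0.0, 0.1, 0.4]
width: 0.4
tcp car [  -3.4 -176.5  252.9]
t 43.5 at [ 523.4 -342.7  332.9] yaw -3.34 q7 0.31 w 0.4 F [-0.   0.1  0.4] shift_tool_mm [  2.4  47.9 -14.5] turn -0.39
tool z deg [-6.18  2.77] toolx z -6.34
```

```bash

python3 -m handwheel '[[0,0.001,0.025,-0.002,0],[0,0.001,0.023,-0.001,0],[0,0,0,0,0]]'
python3 -c "
from h import *
tc(0,-222,188); tilt()
d=snap('side','sd5.png')"
```

```text
clock: 43.88
ee_pos: [523.3, -388.4, 331.1]
eef_rot: [0.998, -0.028, -0.056, -0.024]
ft_force: [-0.2, 0.4, -0.1]
width: -0.3
tcp car [  -1.2 -222.1  251.1]
t 43.88 at [ 523.3 -388.4  331.1] yaw -3.02 q7 0.38 w -0.3 F [-0.2  0.4 -0.1] shift_tool_mm [ 8.3  2.6 62.5] turn -0.07
tool z deg [-6.37  2.87] toolx z -6.52
```

View pics/sd5.png

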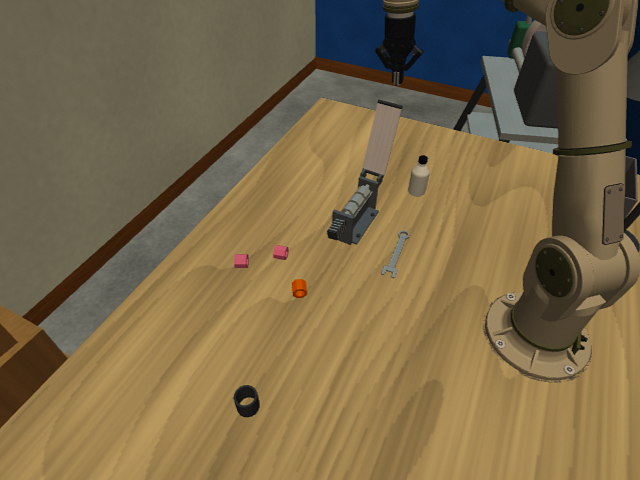

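The fingers at (396,78) are behind the cover bar at (389,103), well above the bottle. I'll go down and push back toward +y.

```bash

python3 -m handwheel '[[0,0.003,0.001,0.025,0],[0,0.003,0.001,0.025,0],[0,0.002,0,0.012,0],[0,0,0,0,0]]'
python3 -c "
from h import *
tc(0,-205,188)"
python3 -m handwheel '[[0,0,-0.012,0.0005,0],[0,0,-0.014,0,0],[0,0,-0.015,0,0],[0,0,-0.015,0,0],[0,0,0,0,0]]'
python3 -c "
from h import *
tc(0,-160,188);tilt()"
```

```text
clock: 44.42
ee_pos: [527.1, -379.3, 268.6]
eef_rot: [0.998, -0.023, -0.055, -0.024]
ft_force: [0.1, 0.7, 0.6]
width: -0.4
tcp car [   2.1 -212.8  188.6]
t 44.42 at [ 527.1 -379.3  268.6] yaw -2.46 q7 0.36 w -0.4 F [0.1 0.7 0.6] shift_tool_mm [-2.  -7.8  1.1] turn 0.49
clock: 45.05
ee_pos: [531.2, -319.1, 275.2]
eef_rot: [0.998, -0.023, -0.052, -0.022]
ft_force: [-0.4, -1.4, -0.7]
width: 0.2
tcp car [   3.1 -152.5  195.2]
t 45.05 at [ 531.2 -319.1  275.2] yaw -2.46 q7 0.28 w 0.2 F [-0.4 -1.4 -0.7] shift_tool_mm [-2.4  7.7  7.1] turn 0.49
tool z deg [-5.92  2.66] toolx z -6.03
```

```bash

python3 -m handwheel '[[0,0,-0.018,0.001,-0],[0,0,-0.018,0.002,0],[0,0,-0.016,0.003,0],[0,0,-0.008,0.004,0],[0,0,0,0,0]]'
python3 -c "
from h import *
tc(0,-81,187);tilt()"
```

```text
clock: 45.68
ee_pos: [533.1, -254.9, 266.9]
eef_rot: [0.998, -0.022, -0.052, -0.022]
ft_force: [-0.1, -0.2, 0.3]
width: 0.1
tcp car [  1.7 -88.3 186.9]
t 45.67 at [ 533.1 -254.9  266.9] yaw -2.43 q7 0.18 w 0.1 F [-0.1 -0.2  0.3] shift_tool_mm [-1.7 -7.3  0.4] turn 0.52
tool z deg [-5.93  2.66] toolx z -6.04
```

```bash

python3 -m handwheel '[[0,0,-0.013,0.003,0.3],[0,0,-0.013,0.004,0],[0,0.001,-0.013,0.006,0],[0,0.001,-0.013,0.009,0],[0,0.001,-0.013,0.01,0],[0,0,0,0,0]]'
python3 -c "
from h import *
tc(0,-22,158);tilt()
d=snap('scene','s8.png');d=snap('side','sd8.png')"
```

```text
clock: 46.42
ee_pos: [535.6, -183.7, 234.1]
eef_rot: [0.998, -0.025, -0.054, -0.022]
ft_force: [-1.0, -0.8, -0.6]
width: 0.3
tcp car [  0.6 -17.1 154.1]
t 46.42 at [ 535.6 -183.7  234.1] yaw -2.74 q7 0.07 w 0.3 F [-1.  -0.8 -0.6] shift_tool_mm [-1.   4.8 -4. ] turn 0.21
tool z deg [-6.06  2.73] toolx z -6.18
```

View pics/s8.png

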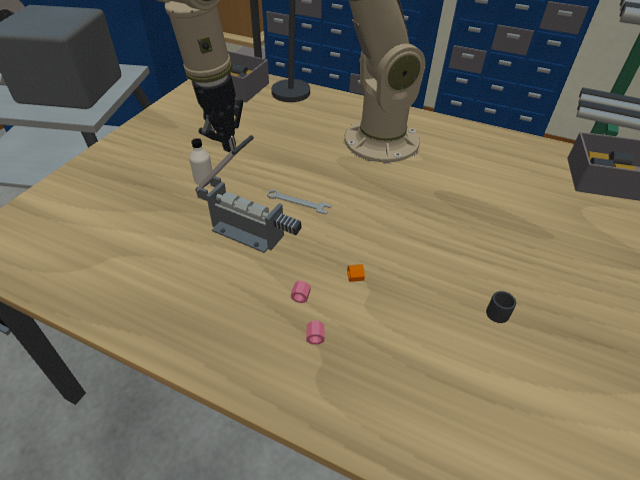

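The cover is coming down, its bar now at about (245,150). I'll continue the arc.

```bash

python3 -m handwheel '[[0,0.001,-0.009,0.009,0.2],[0,0.001,-0.009,0.01,0],[0,0.001,-0.009,0.014,0],[0,0.001,-0.008,0.014,0],[0,0.001,-0.005,0.015,0],[0,0.001,-0.005,0.015,0],[0,0,0,0,0]]'
python3 -c "
from h import *
tc(0,34,78.7);tilt()"
```

```text
clock: 47.4
ee_pos: [536.2, -134.0, 153.8]
eef_rot: [0.998, -0.028, -0.053, -0.022]
ft_force: [-0.3, -0.2, 0.1]
width: -0.1
tcp car [-1.3 32.5 73.8]
t 47.4 at [ 536.2 -134.   153.8] yaw -3.11 q7 -0.04 w -0.1 F [-0.3 -0.2  0.1] shift_tool_mm [ 0.8 -1.7 -5. ] turn -0.16
tool z deg [-6.    2.72] toolx z -6.15
```

```bash

python3 -m handwheel '[[0,0.001,-0.003,0.014,0],[0,0.001,-0.002,0.014,0],[0,0.001,-0.001,0.009,0],[0,0,0,0.004,0],[0,0,0,0.003,0]]'
python3 -c "
from h import *
tc(0,42,30)"
```

```text
clock: 48.02
ee_pos: [536.3, -126.8, 110.0]
eef_rot: [0.998, -0.029, -0.052, -0.022]
ft_force: [-8.7, 0.5, 35.1]
width: 0.1
tcp car [-1.7 39.8 30. ]
t 48.02 at [ 536.3 -126.8  110. ] yaw -3.21 q7 -0.07 w 0.1 F [-8.7  0.5 35.1] shift_tool_mm [ 1.7 -2.2 -0.1] turn -0.26
```

```bash

python3 -m handwheel '[[0,0,0,-0.02,0],[0,0,0,-0.05,0],[0,0,0,-0.055,0],[0,0,0,-0.055,0],[0,0,-0.03,0,0],[0,0,0,0,0],[0,0,0,0,0]]'
python3 - <<'E'
from h import *
go([0,0,0])
for n in ('wrist','scene','side'):
    d=snap(n); W=cloud(d); P=W.reshape(-1,3);P=P[~np.isnan(P[:,0])]
    C=np.stack([(P-mid)@AX,(P-mid)@AY,P[:,2]-80],1)
    q=C[(abs(C[:,0])<28)&(C[:,1]>-105)&(C[:,1]<76)&(C[:,2]>15)&(C[:,2]<60)]
    f=np.polyfit(q[:,1],q[:,2],1); print(n,len(q),'cover slope rad',f[0].round(4),'z at 0',f[1].round(1))
    q=C[(abs(C[:,0])<11)&(C[:,1]>92)&(C[:,1]<170)&(C[:,2]>6)&(C[:,2]<20)]
    if len(q): print('  handle y',np.percentile(q[:,1],[1,99]).round(1),'z',np.median(q[:,2]).round(1))
    q=C[(abs(C[:,0])<10)&(C[:,1]>-125)&(C[:,1]<-90)&(abs(C[:,2])<10)]
    if len(q): print('  tip',len(q),q.min(0).round(1),q.max(0).round(1))
    u,v=map(int,proj(d,mid)); v0=max(0,v-70);u0=max(0,u-100)
    cv2.imwrite('pics/z_%s.png'%n,cv2.resize(d['pixels'][v0:v0+150,u0:u0+200],None,fx=4,fy=4,interpolation=cv2.INTER_CUBIC))
E
```

```text
clock: 48.9
ee_pos: [556.1, -105.7, 295.8]
eef_rot: [0.998, -0.03, -0.052, -0.022]
ft_force: [0.6, 0.1, -0.3]
width: 0.1
t 48.9 at [ 556.1 -105.7  295.8] yaw -3.3 q7 -0.08 w 0.1 F [ 0.6  0.1 -0.3] shift_tool_mm [-527.2  -59.2  355.7] turn None
wrist 5531 cover slope rad -0.0048 z at 0 31.3
  handle y [ 92.6 148.1] z 11.3
scene 1253 cover slope rad 0.0008 z at 0 33.7
  handle y [ 92.9 149.9] z 13.2
side 810 cover slope rad 0.0008 z at 0 31.4
  handle y [ 94.4 151.1] z 11.1
```

View pics/z_scene.png

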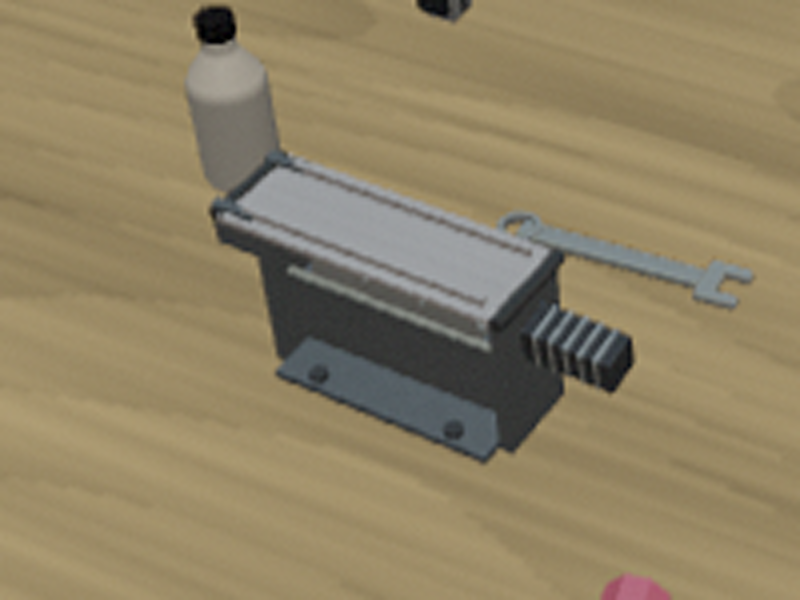

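View pics/z_side.png

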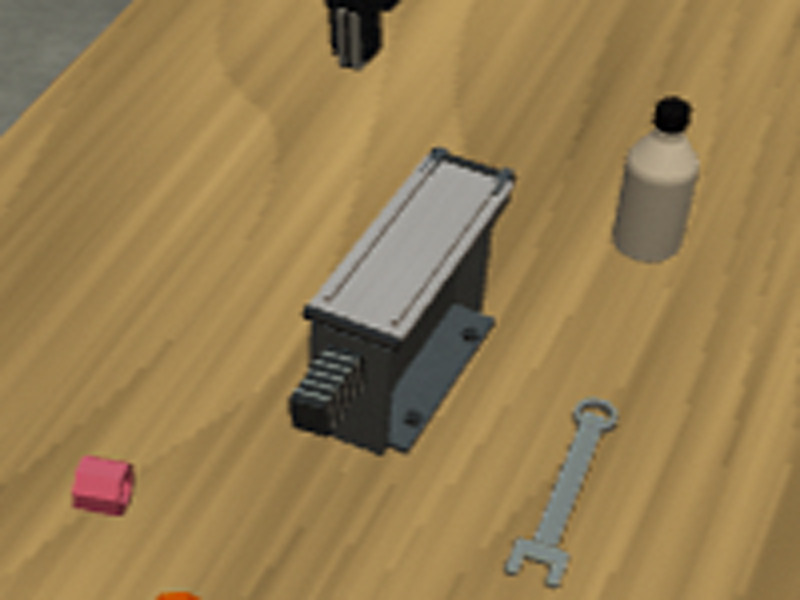

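The cover is level, within 0.005 rad in all views. The handle ends at y ≈ 148, so it is home, and the bystanders have not moved.

```bash
python3 -c "
from cell import arm
print(arm.sign_off())"
```

```text
the job is handed in; nothing more can be done
None
```

The wash carrier is loaded and shut, and I handed it in with the clock at about 49 s. No verdict was reported.

I folded the cover back to its stop. Then I laid all three grey couplings on the V-rest and slid the spindle through both cheeks until its handle stopped against the near cheek. Last, I pressed the cover shut and drew the arm clear.

**Couplings:** they sat on the bore axis (x ≈ 0 mm) at about y = -41, 0 and 40 mm. I measured this just before the spindle went in. The cover now hides them, so I could not re-measure them at the end.

**Spindle:** the wrist view puts the handle's outer end at 148.1 mm, which means fully home. The scene and side cameras read 149.9 and 151.1 mm; with their calibration bias of 1–2.5 mm, that is still within the 5 mm limit. I could not see the tip beyond the far cheek in the last check. Its position, about 16 mm out, comes from where the arm stopped.

**Cover:** within 0.005 rad of level in all three views.

**Bystanders:** the bottle and wrench stand where they were, and I never went near the pipe offcut. I did not measure their positions again at the end.

**Arm tilt:** the tool drifted about 6° off vertical over the run. It caused no trouble, because the grips and pushes were adjusted for it.

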